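# Load a sieve stack in the shaker and clamp it

## Robot

A 7-joint arm with a two-finger parallel gripper is mounted at the origin on the work surface. World frame = base frame: x ahead of the robot, y to its left, z up, the work surface at z = 0. Lengths are in m, angles in rad, forces in N, time in s.
With the tool pointing down it reaches from about 0.425 to 0.925 m from the base axis. Payload 6.8 kg.
Tool frame: the origin (TCP) lies at the very end of the fingers, on their centre line; the grasp point (between the pads) lies 19 mm behind it; z points along the fingers, y is the line along which they close (so a half turn about z gives the same grasp; the last joint's range is limited). The gripper opens to 85 mm and grips with 20 to 120 N. Pads are 22 mm wide; open, the fingers measure 114 mm over their backs; the gripper's body (76 mm by 85 mm) begins 54 mm behind the grasp point. The pads swing forward as they close: fully open they stand 13 mm farther back than shut.
Start: joints at [1.153, 0.477, 0.022, 1.555, -0.011, 1.109, -0.083], TCP at [0.206, -0.643, 0.231] pointing down, gripper open.
Joint ranges: [-2.96, 2.96], [-0.34, 2.1], [-1.41, 1.46], [0.24, 2.44], [-1.37, 4.51], [0.17, 1.92], [-2.96, 2.96]. Speed limits (rad/s): [2.39, 2.39, 3.14, 3.14, 3.14, 3.14, 3.14].

## Interface

Orientations are given as a unit quaternion [w, x, y, z].
In Python, from station import telemetry, viewer, job, search_frame, cut_out gives the robot as it stands. The module is installed in compiled form; this text tells all that it offers.
- The arm moves only by the shell command python3 -m crank 'ROWS' [FORCE]. ROWS is JSON, a list of rows, each an object with "delta_rot": the turn, a rotation vector about the tool's x, y, z in degrees, a list of three; "xyz": the shift along the tool's x, y, z in m, a list of three; "fingers": the gripper command: -1 is fully open, 1 is shut, values between are in proportion. In form: [{"delta_rot": [ax, ay, az], "xyz": [dx, dy, dz], "fingers": fingers}, ...]. A call has 1 to 10 rows; each row is the pose to reach, as a shift and turn from the pose commanded when the call began, along the tool's axes at that moment; what a row does not reach only later rows make up. A row lasts 1/10 s, in which the tool goes at most 50 mm and 8.59 degrees, less where a joint would pass 70% of its speed; a pose out of reach is approached as far as the arm can. A call with a gripper value outside its range is refused whole. The fingers move at their own pace and stop on an object; FORCE is the grip in N (left out, the last holds). Time passes only in rows, so rows that repeat a pose let the fingers close. It gives the time, the measured TCP pose, the force, the opening and the grip force at its end, in the units of the state.
- telemetry.get_obs(): the state, without advancing time (a new reading comes with each control period).
- viewer.read_camera(name): name is "side" or "top"; returns a dict with "img" (420x560x3 uint8, red, green, blue), "fx", "fy", "cx", "cy" (pixels), "origin" and "rotation" of the camera in the world. Camera axes: x right, y up, looking along -z (the intrinsics and any distortion apply to the point x, -y, -z); pixel columns grow to the right and rows downward; lengths in m; the calibration is good to about 2 mm. A picture is of the moment at which its call begins. There is no depth.
- job.hand_in(): hands the job in; it is judged then, once.
Trained networks look in the newest picture that a camera, given by its name, has taken for a name from the list of things; names that differ only in an ending like _2 or _b are one class to them, and where a whole thing is asked for, a point or a joint stands for the part that bears it (a point fixed in the world has none). Each returns a list of dicts, best first, with "score" (0 to 1); they miss things now and then, are a little off and sometimes report something else, mostly with a low value. They report only what shows in the picture. A call takes as long as a camera call.
- search_frame(camera, thing): "pixel" ([column, row] in pixels, amid what is visible of it).
- cut_out(camera, thing): "pixels" (420x560 bool, what is visible of it) and "pixel" ([column, row] in pixels, amid what is visible of it).
The state is a dict: "t": time; "q": joint angles; "joint_vel": joint speeds; "joint_torque": joint torques, N m; "eef_pos": TCP position; "tool_rot": TCP orientation; "contact_force": force on the tool from outside, world axes, zero at the start; "torque": the same for the moment, N m; "gripper_width": opening from 0.0 (shut) to 1.0 (fully open); "grasp_force": force on a finger pad.
Only numpy, scipy, OpenCV 4.12 (cv2) and the standard library are available. Lean on these libraries where they do the work, as an engineer would, in place of code of your own. Each camera call takes 0.05 s, during which the arm holds its last target. There are 200 camera calls.

## Task

Get the sieve shaker ready to run: stack the set squarely in the round pocket of its plate: the receiver pan first, then every sieve that is on the board (in any order), the knobbed lid last, each one nested fully down. Then swing the bridge over the stack up to its stop in the fork, take the headed pin from its parking hole and push it down through fork and bridge until its head sits on the fork, and only then push the plunger down until its pad rests on the lid's knob. Leave the glassware and the other things on the worktop where they are.

Things in the scene. Friction and masses are not known exactly. Their poses are not given: they have to be found in the camera images.
- pocket (a point): centre of the flat floor of the round pocket (65 mm across, 9 mm deep) in the shaker's plate, whose top is 79 mm above the worktop. The shaker is fixed, turned a little. Frame: x from the fork column (near the robot; 260 mm high, 122 mm from the centre, its fork reaching to 66 mm) to the pivot column (28 mm across, 85 mm from the centre), y to the pin-parking side, z up
- pan_c (a point): receiver pan: plain steel cup 60 mm across, 34 mm high, solid floor, foot tapered to 50 mm over its lowest 7 mm, without a step, mouth 53 mm wide; goes down onto the pocket's floor. Point: its centre, 17 mm up, z up. Pan, sieves and lid start on the bamboo board, 18 mm thick
- sieve1_c (a point): first of one to three identical sieves (None if absent): steel ring 60 mm across with brass mesh inside, 29 mm high; its lowest 5 mm is a stepped-in, tapered foot 50 mm across (44 mm at the bottom) that nests in the mouth of the pan or sieve below, so each adds 24 mm to the stack. Point: its centre, 14.5 mm up, z up
- sieve2_c (a point): second of one to three identical sieves (None if absent): steel ring 60 mm across with brass mesh inside, 29 mm high; its lowest 5 mm is a stepped-in, tapered foot 50 mm across (44 mm at the bottom) that nests in the mouth of the pan or sieve below, so each adds 24 mm to the stack. Point: its centre, 14.5 mm up, z up
- sieve3_c (a point): third of one to three identical sieves (None if absent): steel ring 60 mm across with brass mesh inside, 29 mm high; its lowest 5 mm is a stepped-in, tapered foot 50 mm across (44 mm at the bottom) that nests in the mouth of the pan or sieve below, so each adds 24 mm to the stack. Point: its centre, 14.5 mm up, z up
- lid_c (a point): lid: steel disc 60 mm across, 8 mm thick, with the same 5 mm nesting foot below and a black knob 24 mm across and 18 mm high on top; 31 mm high in all. Point: its centre, 15.5 mm above the foot's underside (2.5 mm above the disc's top), z up
- lid_top (a point): centre of the flat top of the lid's knob
- bridge (a joint): angle of the swing bridge, rad: 0 = closed against its stop, lug in the fork, holes in line, bar pointing from the pivot to -x of the pocket frame; grows as it opens, clockwise from above, towards +y; at most 2.0. Stiff (about 0.4 N m), stays where it is left
- pivot (a point): upright axis of the bridge's hinge, at the bridge's top (250 mm above the worktop). The bridge is a bar 24 mm wide, 20 mm thick; its lug hole is 170 mm from this axis, the plunger 85 mm
- plunger (a joint): how far the plunger is pushed down through the bridge, m: 0 = fully up, at most 0.072. It slides stiffly (about 5 N), stays where it is left and does not turn in the bridge
- knob_top (a point): centre of the flat top of the plunger's black round knob, 34 mm across and 24 mm high, on a 12 mm rod above the bridge, 85 mm from the pivot axis; the bridge is swung by this knob
- pad_face (a point): centre of the underside of the plunger's rubber pad, 36 mm across, under the bridge
- fork_hole (a point): centre of the fork's hole at the top face of the upper fork plate. Hole 15 mm across, upright, through upper plate (10 mm thick), bridge lug (16 mm) and lower plate (10 mm), 42 mm in all; plates 40 mm wide
- pin_head (a point): centre of the head of the steel pin: head 26 mm across, 22 mm high; shank below it 12 mm across, 56 mm long, its last 8 mm tapered to 6 mm. Starts parked upright in a sleeve (32 mm square, top 70 mm above the worktop) at the shaker's +y side, head resting on the sleeve; z up along the pin
- pin_seat (a point): point on the pin's axis at the underside of its head
- tumbler_c (a point): glass tumbler 62 mm across, 85 mm high, among the sieve parts on the board; centre, half-way up
- jug: clear measuring jug on the kitchen scale; underside centre
- bottle: amber bottle; underside centre
- jar: glass jar; underside centre
- brush: sieve brush lying down
- spoon: spoon lying down
- canister: white canister; underside centre

How it is judged:
By the outcome, as a careful person would: the job done as asked, in the order asked, and still so for the second after the job is handed in, with the robot touching nothing.
Of sieve1, sieve2, sieve3 only 1 to 3 are there at a start; the rules pass over those that are not, and their reading is None.
At some moment in a run one of pan, sieve1, sieve2, sieve3, lid may be knocked a few centimetres aside while the robot is not near it.
It also fails if it takes over 210 s, if anything falls off the work surface, if the arm or the gripper's body presses on something with over 40 N, if the wrist force passes 120 N, or if a joint passes its speed limit or range.

## Working session

There is one attempt and no reset: what is moved stays moved. The work goes in short steps, Python scripts to look and compute and a shell command to move; the robot and the scene stay as the last step left them, time stands still between calls to the robot, and variables do not carry over. Pictures are saved under pics/ and viewed, at most 17 in all, crops included, and the job is handed in when it is done.

```bash
mkdir -p pics
cat > h.py <<'E'
import numpy as np, cv2
from station import telemetry, viewer, job, search_frame, cut_out
from scipy.spatial.transform import Rotation as R
def cam(n):
    c=viewer.read_camera(n); c['origin']=np.array(c['origin']);c['rotation']=np.array(c['rotation']);return c
def ray(c,p):
    d=np.array([(p[0]-c['cx'])/c['fx'],-(p[1]-c['cy'])/c['fy'],-1.]);d=c['rotation']@d
    return c['origin'],d/np.linalg.norm(d)
def atz(c,p,z):
    o,d=ray(c,p);return o+d*(z-o[2])/d[2]
def proj(c,X):
    v=c['rotation'].T@(np.array(X)-c['origin']);return np.array([c['cx']+c['fx']*v[0]/-v[2],c['cy']-c['fy']*v[1]/-v[2]])
def tri(c1,p1,c2,p2):
    A=np.zeros((3,3));b=np.zeros(3);rs=[ray(c1,p1),ray(c2,p2)]
    for o,d in rs:
        M=np.eye(3)-np.outer(d,d);A+=M;b+=M@o
    X=np.linalg.solve(A,b);return X,np.linalg.norm(np.cross(X-rs[0][0],rs[0][1]))
def save(c,f,box=None,s=1):
    im=c['img'][...,::-1]
    if box: im=im[box[1]:box[3],box[0]:box[2]]
    cv2.imwrite('pics/'+f,cv2.resize(im,None,fx=s,fy=s,interpolation=cv2.INTER_CUBIC))
np.set_printoptions(precision=4,suppress=True)
E
cat > a.py <<'E'
from h import *
T=cam('top');S=cam('side');save(T,'t0.png',None,1.4);save(S,'s0.png',None,1.4)
for c in (T,S): print({k:v for k,v in c.items() if k!='img'})
for n in ['pan_c','sieve1_c','lid_c','lid_top','pocket','pivot','knob_top','pad_face','fork_hole','pin_head','tumbler_c','plunger','bridge']:
    for k in ('top','side'): print(n,k,[(np.round(r['pixel'],1).tolist(),round(r['score'],2)) for r in search_frame(k,n)[:5]])
o=telemetry.get_obs();print(o)
E
python3 a.py
```

```text
{'fx': 441.657234592822, 'fy': 441.657234592822, 'cx': 274.91908415723543, 'cy': 196.9479763674752, 'origin': array([ 0.4719, -0.0241,  1.6627]), 'rotation': array([-0.7006, -0.0249,  0.0256,  0.7126])}
{'fx': 452.07657309333155, 'fy': 452.07657309333155, 'cx': 266.93557904474517, 'cy': 212.6238321015203, 'origin': array([-0.1886,  0.8877,  1.508 ]), 'rotation': array([-0.3157, -0.1262,  0.344 ,  0.8753])}
pan_c top [([326.5, 189.3], 0.62), ([306.0, 153.5], 0.53)]
pan_c side [([285.4, 214.8], 0.47)]
sieve1_c top []
sieve1_c side []
lid_c top [([358.1, 231.3], 0.52)]
lid_c side [([333.6, 218.8], 0.5)]
lid_top top [([356.1, 230.5], 0.67)]
lid_top side [([329.6, 217.6], 0.5), ([228.7, 344.6], 0.2)]
pocket top [([234.7, 207.3], 0.65)]
pocket side []
pivot top [([194.9, 184.6], 0.96)]
pivot side [([211.6, 234.6], 0.67)]
knob_top top [([190.9, 178.8], 0.69)]
knob_top side [([211.7, 224.3], 0.49)]
pad_face top [([197.5, 182.5], 0.73)]
pad_face side [([213.6, 225.3], 0.71)]
fork_hole top [([230.7, 206.1], 0.83), ([294.3, 190.8], 0.72)]
fork_hole side [([246.0, 265.8], 0.89), ([273.4, 231.8],
[... 258 characters left out ...]
 ([314.8, 226.3], 0.66)]
plunger top [([193.7, 180.4], 0.4)]
plunger side [([210.5, 229.7], 0.61), ([274.9, 231.7], 0.19)]
bridge top []
bridge side [([211.7, 240.0], 0.9)]
{'t': 1.4, 'q': array([ 1.1529,  0.477 ,  0.0224,  1.5554, -0.0115,  1.1093, -0.0831]), 'joint_vel': array([ 0.0001, -0.0005, -0.0005,  0.0004,  0.    , -0.0002, -0.0006]), 'joint_torque': array([ -0.0004, -59.6316,   1.6062, -28.1541,   0.0125,   0.0016,
        -0.    ]), 'eef_pos': array([ 0.2058, -0.6429,  0.2313]), 'tool_rot': array([0.    , 0.988 , 0.1543, 0.    ]), 'contact_force': array([0.7666, 0.2639, 0.4772]), 'torque': array([ 0.0001,  0.0294, -0.0133]), 'grasp_force': 0.0, 'gripper_width': 0.9962037040885663}
```

```bash
sed -i "s/c\['rotation'\]=np.array(c\['rotation'\])/q=c['rotation'];c['rotation']=R.from_quat([q[1],q[2],q[3],q[0]]).as_matrix()/" h.py; echo ok
```

```text
ok
```

View pics/t0.png

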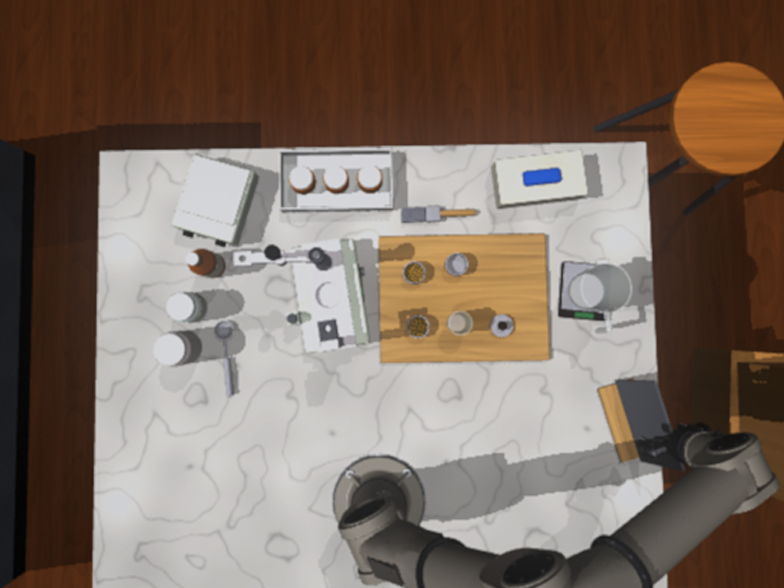

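View pics/s0.png

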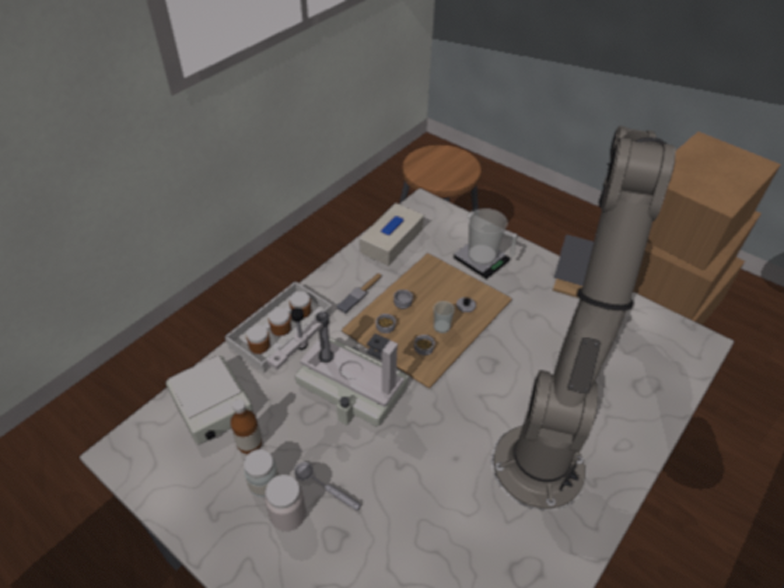

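```bash
cat > b.py <<'E'
from h import *
T=cam('top');S=cam('side');save(T,'t1.png',(155,165,285,260),6);save(S,'s1.png',(160,205,290,310),5.7)
for n in ['pan_c','sieve1_c','lid_c','pin_head','tumbler_c','knob_top','fork_hole','pocket']:
    for k,c in (('top',T),('side',S)):
        for r in cut_out(k,n)[:5]:
            ys,xs=np.nonzero(r['pixels']);p=[xs.mean(),ys.mean()]
            print(n,k,round(r['score'],2),np.round(p,1),len(xs),[xs.min(),xs.max(),ys.min(),ys.max()],atz(c,p,{'pan_c':.035,'sieve1_c':.0325,'lid_c':.03,'tumbler_c':.06,'pin_head':.081,'knob_top':.3}.get(n,.07))[:2])
E
python3 b.py
```

```text
pan_c top 0.66 [325.3 187.7] 247 [np.int64(317), np.int64(334), np.int64(179), np.int64(196)] [ 0.6192 -0.2138]
pan_c side 0.68 [287.1 213.3] 160 [np.int64(281), np.int64(293), np.int64(207), np.int64(220)] [ 0.6219 -0.2182]
sieve1_c side 0.2 [212.8 240. ] 650 [np.int64(191), np.int64(234), np.int64(219), np.int64(263)] [0.7702 0.101 ]
lid_c top 0.6 [357.6 232. ] 199 [np.int64(350), np.int64(365), np.int64(225), np.int64(239)] [ 0.4541 -0.3292]
lid_c side 0.7 [184.8 336.5] 551 [np.int64(175), np.int64(197), np.int64(321), np.int64(355)] [0.5362 0.4822]
lid_c side 0.69 [331.9 216.9] 72 [np.int64(327), np.int64(337), np.int64(213), np.int64(221)] [ 0.4581 -0.3311]
pin_head top 0.45 [207.5 226.6] 31 [np.int64(205), np.int64(210), np.int64(224), np.int64(229)] [0.4829 0.2158]
pin_head side 0.59 [245.1 287.3] 46 [np.int64(242), np.int64(248), np.int64(284), np.int64(291)] [0.4848 0.2139]
tumbler_c top 0.74 [327.4 230.4] 287 [np.int64(318), np.int64(337), np.int64(222), np.int64(239)] [ 0.4617 -0.2145]
tumbler_c side 0.72 [315.5 226.1] 296 [np.int64(309), np.int64(323), np.int64(215), np.int64(238)] [ 0.469 -0.218]
tumbler_c side 0.58 [302.  245.9] 193 [np.int64(294), np.int64(310), np.int64(239), np.int64(253)] [ 0.4487 -0.0947]
knob_top top 0.41 [193.8 179.4] 119 [np.int64(188), np.int64(200), np.int64(174), np.int64(185)] [0.6281 0.2242]
knob_top side 0.72 [211.8 227.3] 130 [np.int64(207), np.int64(216), np.int64(219), np.int64(240)] [0.6401 0.2042]
fork_hole top 0.81 [229.4 207.3] 4209 [np.int64(166), np.int64(263), np.int64(170), np.int64(251)] [0.5511 0.1384]
fork_hole side 0.61 [246. 264.] 4092 [np.int64(191), np.int64(290), np.int64(220), np.int64(303)] [0.5592 0.1256]
pocket top 0.64 [229.5 207. ] 4097 [np.int64(167), np.int64(262), np.int64(170), np.int64(251)] [0.5522 0.138 ]
pocket side 0.72 [246.1 264.3] 4196 [np.int64(190), np.int64(291), np.int64(220), np.int64(304)] [0.5582 0.1263]
```

View pics/t1.png

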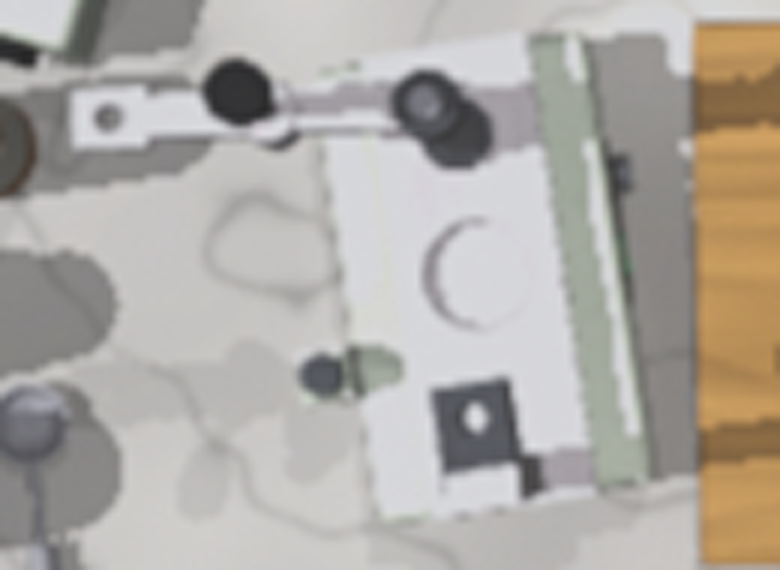

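View pics/s1.png

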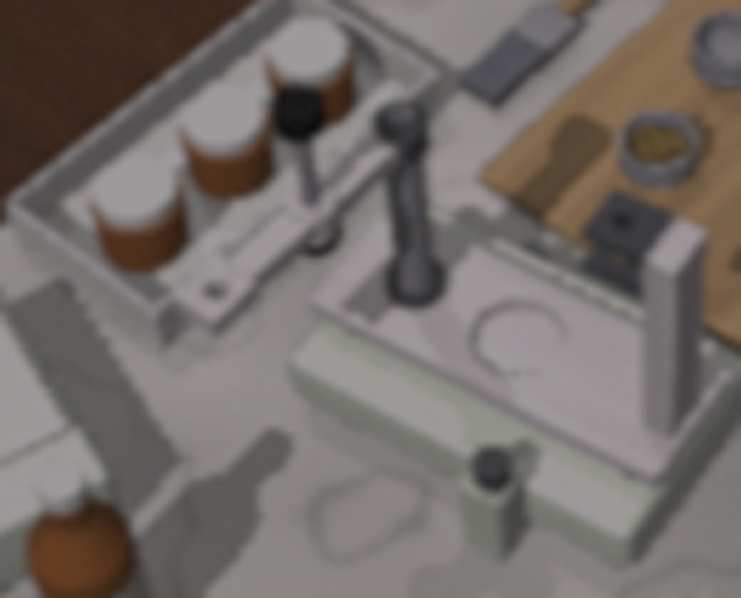

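```bash
cat > fit.py <<'E'
from h import *
from scipy.optimize import least_squares
T=cam('top');S=cam('side')
t=lambda x,y:np.array([(x+.5)/6-.5+155,(y+.5)/6-.5+165]); s=lambda x,y:np.array([(x+.5)/5.7-.5+160,(y+.5)/5.7-.5+205])
P={'fork':(t(475,416),s(623,221)),'pocket':(t(478,272),s(520,340)),'pin':(t(322,375),s(492,466)),'lug':(t(108,117),s(214,291)),'knob':(t(238,92),s(298,108)),'pivot':(t(425,98),s(400,122))}
for k,(a,b) in P.items(): X,e=tri(T,a,S,b);print(k,X,round(e,4))
def pts(v):
    x,y,w,th,px,py=v[:6];pv=np.array([.085,0]);d=np.array([-np.cos(th),np.sin(th)])
    L={'fork':[-.085,0,.26],'pocket':[0,0,.079],'pin':[px,py,.092],'lug':[*(pv+.17*d),.25],'knob':[*(pv+.085*d),v[6]],'pivot':[.085,0,v[7]]}
    c,s_=np.cos(w),np.sin(w)
    return {k:np.array([x+c*a-s_*b,y+s_*a+c*b,z]) for k,(a,b,z) in L.items()}
def f(v):
    q=pts(v);r=[]
    for k in q: r+=list(proj(T,q[k])-P[k][0])+list(proj(S,q[k])-P[k][1])
    return r
r=least_squares(f,[.53,.13,.1,1.5,-.05,.09,.33,.26]);print(r.x,np.round(r.fun.reshape(-1,4),2))
for k,p in pts(r.x).items(): print(k,p)
E
python3 fit.py
```

```text
fork [0.4576 0.1063 0.2599] 0.0006
pocket [0.5403 0.1195 0.0788] 0.0009
pin [0.4814 0.2124 0.0886] 0.0004
lug [0.6207 0.3023 0.2499] 0.0009
knob [0.6222 0.2156 0.3426] 0.0006
pivot [0.6264 0.1311 0.2528] 0.0007
[ 0.5412  0.119   0.1475  1.6888 -0.0461  0.1017  0.342   0.2542] [[-0.19 -0.02  0.22  0.09]
 [ 0.28 -0.08 -0.32 -0.27]
 [-0.3   0.09  0.13 -0.36]
 [ 0.09 -0.12  0.51 -0.09]
 [-0.37 -0.34 -0.09  0.19]
 [-0.02  0.46 -0.08 -0.07]]
fork [0.4572 0.1065 0.26  ]
pocket [0.5412 0.119  0.079 ]
pin [0.4807 0.2128 0.092 ]
lug [0.6203 0.3014 0.25  ]
knob [0.6228 0.2164 0.342 ]
pivot [0.6253 0.1315 0.2542]
```

```bash
cat > c.py <<'E'
from h import *
T=cam('top');S=cam('side');a=cv2.resize(T['img'][170:255,280:375,::-1],None,fx=6,fy=6,interpolation=cv2.INTER_CUBIC)
b=cv2.resize(S['img'][200:260,265:350,::-1],None,fx=6,fy=6,interpolation=cv2.INTER_CUBIC)
cv2.imwrite('pics/t2.png',a);cv2.imwrite('pics/s2.png',b)
E
python3 c.py
```

```text
(no output)
```

View pics/t2.png

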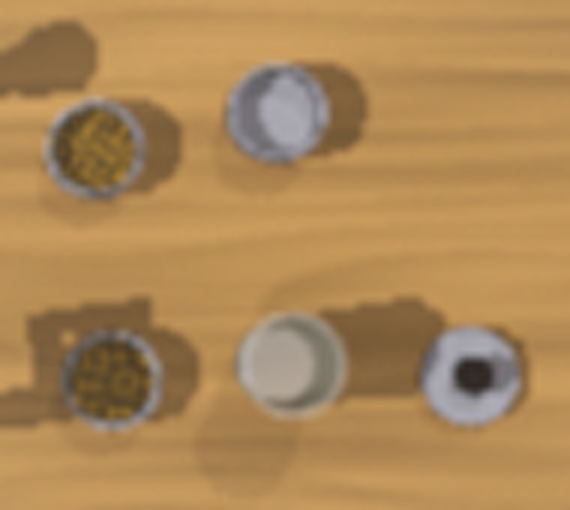

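View pics/s2.png

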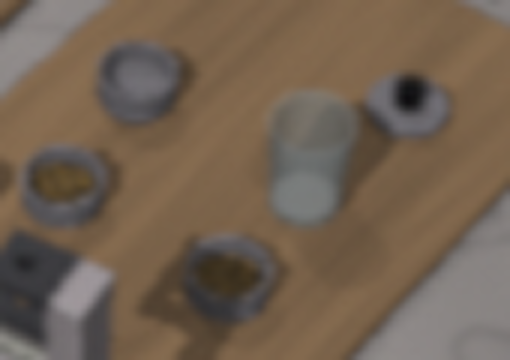

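```bash
cat > d.py <<'E'
from h import *
T=cam('top');S=cam('side')
t=lambda x,y:np.array([(x+.5)/6-.5+280,(y+.5)/6-.5+170]); s=lambda x,y:np.array([(x+.5)/6-.5+265,(y+.5)/6-.5+200])
for n,a,b,z in [('sA',t(97,148),s(67,179),.047),('sB',t(112,379),s(229,271),.047),('pan',t(278,113),s(140,76),.052),('lid',t(471,376),s(409,105),.031),('lidknob',t(473,375),s(409,88),.049),('tum',t(291,365),s(312,123),.103)]:
    print(n,atz(T,a,z),atz(S,b,z),*tri(T,a,S,b))
E
python3 d.py
cat > go.py <<'E'
# usage: go.py x y z [yawdeg]: shift/turn in tool axes from the present pose
import sys; from h import *
o=telemetry.get_obs();q=o['tool_rot'];r=R.from_quat([q[1],q[2],q[3],q[0]]);M=r.as_matrix()
g=np.array([float(v) for v in sys.argv[1:4]])
print('t',round(o['t'],1),'tcp',o['eef_pos'],'F',o['contact_force'],'w',round(o['gripper_width'],3),'q',o['q'])
print('xyz',M.T@(g-o['eef_pos']))
if len(sys.argv)>4:
    a=np.radians(float(sys.argv[4]));G=np.array([[np.cos(a),np.sin(a),0],[np.sin(a),-np.cos(a),0],[0,0,-1]])
    print('rot',np.degrees(R.from_matrix(M.T@G).as_rotvec()))
E
python3 go.py .6205 -.2155 .15 8.45
```

```text
sA [ 0.596  -0.1033  0.047 ] [ 0.5946 -0.1043  0.047 ] [ 0.5953 -0.1038  0.0469] 0.0008679573298225827
sB [ 0.4551 -0.1095  0.047 ] [ 0.4556 -0.1103  0.047 ] [ 0.4551 -0.1095  0.0482] 1.1488258649962179e-05
pan [ 0.6152 -0.2139  0.052 ] [ 0.6135 -0.2127  0.052 ] [ 0.6152 -0.2144  0.0494] 0.00032357008405424373
lid [ 0.453  -0.3308  0.031 ] [ 0.4542 -0.3317  0.031 ] [ 0.4532 -0.3303  0.0329] 0.00023244201729528605
lidknob [ 0.4538 -0.3286  0.049 ] [ 0.4559 -0.3309  0.049 ] [ 0.454  -0.3278  0.0529] 0.00021005103956711063
tum [ 0.4621 -0.2118  0.103 ] [ 0.4654 -0.2151  0.103 ] [ 0.4624 -0.2109  0.1087] 0.00040491744112772243
t 2.6 tcp [ 0.2058 -0.6429  0.2313] F [-0.8532 -0.0525  0.1834] w 0.999 q [ 1.1529  0.477   0.0224  1.5554 -0.0115  1.1093 -0.0831]
xyz [ 0.5252 -0.2806  0.0813]
rot [ 0.0002 -0.0007  9.3013]
```

```bash
python3 -m crank '[{"delta_rot":[0,0,9.3],"xyz":[0.520,-0.284,0.03],"fingers":-1},{"delta_rot":[0,0,9.3],"xyz":[0.520,-0.284,0.03],"fingers":-1},{"delta_rot":[0,0,9.3],"xyz":[0.520,-0.284,0.03],"fingers":-1},{"delta_rot":[0,0,9.3],"xyz":[0.520,-0.284,0.03],"fingers":-1},{"delta_rot":[0,0,9.3],"xyz":[0.520,-0.284,0.03],"fingers":-1},{"delta_rot":[0,0,9.3],"xyz":[0.520,-0.284,0.03],"fingers":-1},{"delta_rot":[0,0,9.3],"xyz":[0.520,-0.284,0.03],"fingers":-1},{"delta_rot":[0,0,9.3],"xyz":[0.520,-0.284,0.03],"fingers":-1},{"delta_rot":[0,0,9.3],"xyz":[0.520,-0.284,0.03],"fingers":-1},{"delta_rot":[0,0,9.3],"xyz":[0.520,-0.284,0.03],"fingers":-1}]' 40; python3 go.py .6147 -.2135 .2 8.45
```

```text
t: 3.6
eef_pos: [0.5515, -0.2798, 0.2062]
tool_rot: [0.0, 0.997, 0.074, 0.0]
contact_force: [0.6, -1.1, 0.4]
gripper_width: 1.0
grasp_force: 0.0
t 3.6 tcp [ 0.5515 -0.2798  0.2062] F [ 0.6006 -1.0635  0.3508] w 1.0 q [ 0.4475  0.411  -0.1039  1.7178  0.049   1.0146 -1.0972]
xyz [ 0.0723 -0.0563  0.0062]
rot [ 0.0255 -0.0264 -0.0132]
```

```bash
python3 -m crank '[{"delta_rot":[0,0,0],"xyz":[0.072,-0.056,0.006],"fingers":-1},{"delta_rot":[0,0,0],"xyz":[0.072,-0.056,0.006],"fingers":-1},{"delta_rot":[0,0,0],"xyz":[0.072,-0.056,0.006],"fingers":-1},{"delta_rot":[0,0,0],"xyz":[0.072,-0.056,0.006],"fingers":-1}]'
cat > pk.py <<'E'
from h import *
T=cam('top');S=cam('side')
for n,z in (('pan_c',.035),('lid_c',.03)):
    for k,c in (('top',T),('side',S)):
        for r in cut_out(k,n)[:3]:
            ys,xs=np.nonzero(r['pixels']);p=[xs.mean(),ys.mean()];print(n,k,round(r['score'],2),np.round(p,1),len(xs),atz(c,p,z)[:2])
E
python3 go.py .6147 -.2135 .03 8.45
```

```text
t: 4.0
eef_pos: [0.6138, -0.2141, 0.1997]
tool_rot: [-0.0, 0.997, 0.075, -0.0]
contact_force: [0.2, -0.9, -1.0]
gripper_width: 0.995
grasp_force: 0.0
t 4.0 tcp [ 0.6138 -0.2141  0.1997] F [ 0.1685 -0.8868 -1.0335] w 0.995 q [ 0.3282  0.469  -0.1216  1.6433  0.0636  1.0337 -1.2337]
xyz [ 0.0011 -0.0004  0.1697]
rot [-0.0179  0.02    0.1511]
```

```bash
python3 -m crank '[{"delta_rot":[0,0,0],"xyz":[0.001,0,0.05],"fingers":-1},{"delta_rot":[0,0,0],"xyz":[0.001,0,0.1],"fingers":-1},{"delta_rot":[0,0,0],"xyz":[0.001,0,0.14],"fingers":-1},{"delta_rot":[0,0,0],"xyz":[0.001,0,0.17],"fingers":-1},{"delta_rot":[0,0,0],"xyz":[0.001,0,0.17],"fingers":-1},{"delta_rot":[0,0,0],"xyz":[0.001,0,0.17],"fingers":1},{"delta_rot":[0,0,0],"xyz":[0.001,0,0.17],"fingers":1},{"delta_rot":[0,0,0],"xyz":[0.001,0,0.17],"fingers":1},{"delta_rot":[0,0,0],"xyz":[0.001,0,0.17],"fingers":1},{"delta_rot":[0,0,0],"xyz":[0.001,0,0.17],"fingers":1}]' 40;  python3 go.py .5412 .119 .20 8.45
```

```text
t: 5.0
eef_pos: [0.6156, -0.2165, 0.0329]
tool_rot: [0.001, 0.997, 0.073, 0.002]
contact_force: [-2.6, -0.7, 7.8]
gripper_width: 0.691
grasp_force: 43.7
t 5.0 tcp [ 0.6156 -0.2165  0.0329] F [-2.6418 -0.6822  7.808 ] w 0.691 q [ 0.3191  0.6677 -0.1073  1.744   0.1008  0.731  -1.2643]
xyz [-0.024  -0.3424 -0.168 ]
rot [ 0.1371 -0.2004 -0.0471]
```

```bash
python3 -m crank '[{"delta_rot":[0,0,0],"xyz":[0,0,-0.05],"fingers":1},{"delta_rot":[0,0,0],"xyz":[0,0,-0.1],"fingers":1},{"delta_rot":[0,0,0],"xyz":[0,0,-0.15],"fingers":1},{"delta_rot":[0,0,0],"xyz":[0,-0.04,-0.17],"fingers":1},{"delta_rot":[0,0,0],"xyz":[-0.003,-0.08,-0.17],"fingers":1},{"delta_rot":[0,0,0],"xyz":[-0.006,-0.12,-0.17],"fingers":1},{"delta_rot":[0,0,0],"xyz":[-0.01,-0.16,-0.17],"fingers":1},{"delta_rot":[0,0,0],"xyz":[-0.015,-0.20,-0.17],"fingers":1},{"delta_rot":[0,0,0],"xyz":[-0.02,-0.24,-0.17],"fingers":1},{"delta_rot":[0,0,0],"xyz":[-0.02,-0.24,-0.17],"fingers":1}]'
python3 - <<'E'
from h import *
S=cam('side');save(S,'s3.png',(150,80,430,310),2.8)
E
python3 go.py .5412 .119 .20 8.45
```

```text
t: 6.0
eef_pos: [0.5579, 0.0266, 0.2015]
tool_rot: [-0.002, 0.997, 0.078, 0.001]
contact_force: [0.5, 0.0, -2.1]
gripper_width: 0.692
grasp_force: 44.4
t 6.0 tcp [0.5588 0.0229 0.2014] F [ 0.9408 -0.9367 -2.0785] w 0.688 q [ 0.0196  0.3285 -0.2111  1.8572  0.0815  0.9621 -1.6442]
xyz [-0.0027 -0.0977  0.0015]
rot [-0.0522 -0.1256  0.3504]
```

View pics/s3.png

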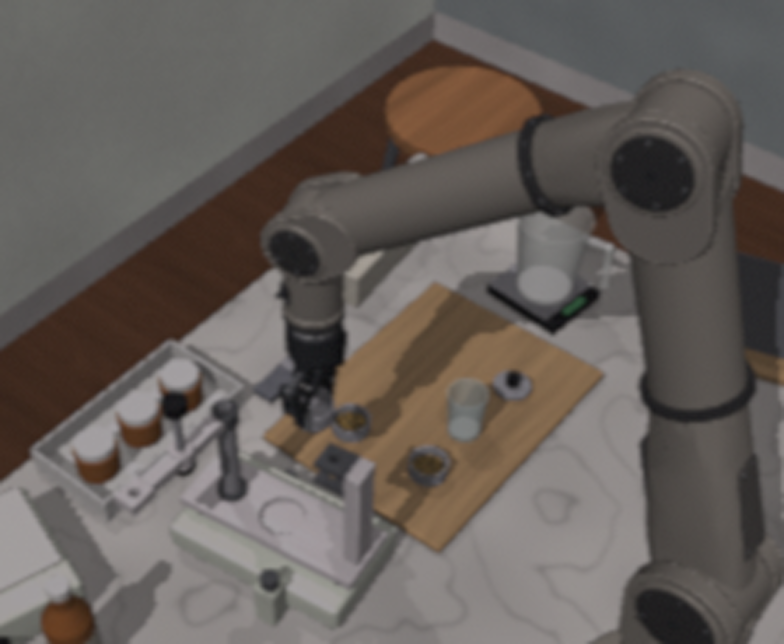

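```bash
python3 -m crank '[{"delta_rot":[0,0,0.3],"xyz":[-0.002,-0.05,0.001],"fingers":1},{"delta_rot":[0,0,0.3],"xyz":[-0.003,-0.098,0.001],"fingers":1},{"delta_rot":[0,0,0.3],"xyz":[-0.003,-0.098,0.001],"fingers":1},{"delta_rot":[0,0,0.3],"xyz":[-0.003,-0.098,0.04],"fingers":1},{"delta_rot":[0,0,0.3],"xyz":[-0.003,-0.098,0.08],"fingers":1},{"delta_rot":[0,0,0.3],"xyz":[-0.003,-0.098,0.102],"fingers":1},{"delta_rot":[0,0,0.3],"xyz":[-0.003,-0.098,0.102],"fingers":1}]'
python3 - <<'E'
from h import *
S=cam('side');save(S,'s4.png',(190,215,290,295),7)
E
python3 go.py .5412 .119 .085 8.45
```

```text
t: 6.75
eef_pos: [0.5401, 0.1136, 0.0955]
tool_rot: [0.001, 0.998, 0.07, -0.003]
contact_force: [0.7, -0.5, -0.8]
gripper_width: 0.689
grasp_force: 44.4
t 6.8 tcp [0.5416 0.1143 0.0975] F [ 0.4086  0.3046 -1.8369] w 0.691 q [-0.1396  0.458  -0.2285  1.9481  0.1476  0.7534 -1.8834]
xyz [ 0.0003 -0.0047  0.0125]
rot [ 0.0478  0.1125 -0.3782]
```

View pics/s4.png

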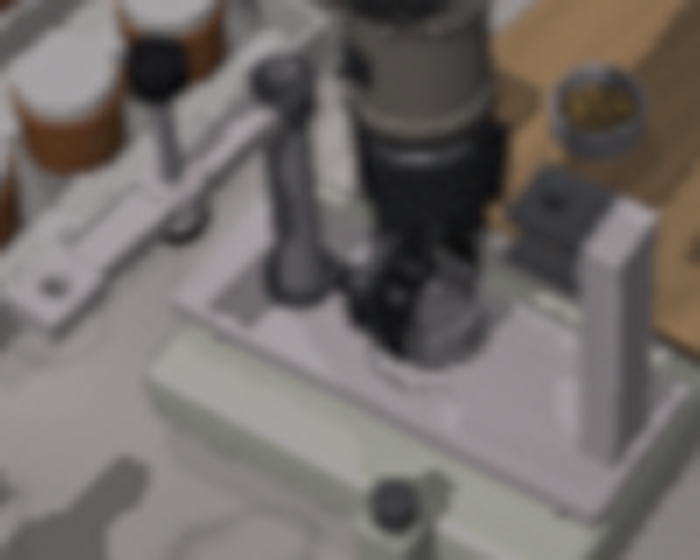

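```bash
python3 -m crank '[{"delta_rot":[0,0,-0.3],"xyz":[0,-0.005,0],"fingers":1},{"delta_rot":[0,0,-0.3],"xyz":[0,-0.005,0],"fingers":1},{"delta_rot":[0,0,-0.3],"xyz":[0,-0.005,0.006],"fingers":1},{"delta_rot":[0,0,-0.3],"xyz":[0,-0.005,0.010],"fingers":1},{"delta_rot":[0,0,-0.3],"xyz":[0,-0.005,0.010],"fingers":1}]' ; 
python3 go.py .5412 .119 .085 8.45
```

```text
t: 7.3
eef_pos: [0.5407, 0.1204, 0.0876]
tool_rot: [0.0, 0.997, 0.074, -0.0]
contact_force: [-0.1, -0.2, -0.7]
gripper_width: 0.692
grasp_force: 44.4
t 7.3 tcp [0.5407 0.1204 0.0876] F [-0.1402 -0.19   -0.7491] w 0.692 q [-0.1509  0.473  -0.2284  1.9535  0.155   0.7326 -1.8941]
xyz [0.0003 0.0015 0.0026]
rot [ 0.0155  0.0483 -0.0025]
```

```bash
python3 -m crank '[{"delta_rot":[0,0,0],"xyz":[0,0.0015,0.0025],"fingers":1},{"delta_rot":[0,0,0],"xyz":[0,0.0015,0.0025],"fingers":1},{"delta_rot":[0,0,0],"xyz":[0,0.0015,0.0025],"fingers":1}]' ; 
python3 -m crank '[{"delta_rot":[0,0,0],"xyz":[0,0,0],"fingers":0.2},{"delta_rot":[0,0,0],"xyz":[0,0,0],"fingers":-1},{"delta_rot":[0,0,0],"xyz":[0,0,0],"fingers":-1},{"delta_rot":[0,0,0],"xyz":[0,0,0],"fingers":-1},{"delta_rot":[0,0,0],"xyz":[0,0,0],"fingers":-1},{"delta_rot":[0,0,0],"xyz":[0,0,-0.03],"fingers":-1},{"delta_rot":[0,0,0],"xyz":[0,0,-0.08],"fingers":-1},{"delta_rot":[0,0,0],"xyz":[0,0,-0.12],"fingers":-1},{"delta_rot":[0,0,0],"xyz":[0,0.04,-0.12],"fingers":-1},{"delta_rot":[0,0,0],"xyz":[0,0.08,-0.12],"fingers":-1}]'
cat > meas.py <<'E'
from h import *
# circle finder by template of colour in top image: print networks + save
import sys
T=cam('top');S=cam('side')
a=cv2.resize(T['img'][165:255,215:370,::-1],None,fx=5,fy=5,interpolation=cv2.INTER_CUBIC);cv2.imwrite('pics/'+sys.argv[1],a)
E
python3 meas.py t5.png; python3 go.py .5955 -.1038 .2 8.45
```

```text
t: 7.6
eef_pos: [0.5413, 0.119, 0.0854]
tool_rot: [0.0, 0.997, 0.074, -0.0]
contact_force: [-0.6, 1.4, -1.2]
gripper_width: 0.69
grasp_force: 44.4
t: 8.6
eef_pos: [0.5542, 0.0407, 0.2076]
tool_rot: [-0.0, 0.997, 0.075, 0.002]
contact_force: [0.0, -0.3, -1.0]
gripper_width: 1.001
grasp_force: 0.0
t 8.7 tcp [0.5538 0.0331 0.2059] F [ 1.0842 -0.6525 -0.3006] w 1.001 q [-0.0003  0.3174 -0.2128  1.8618  0.0842  0.9706 -1.6825]
xyz [0.0224 0.1413 0.0064]
rot [ 0.2024 -0.0211 -0.5058]
```

View pics/t5.png

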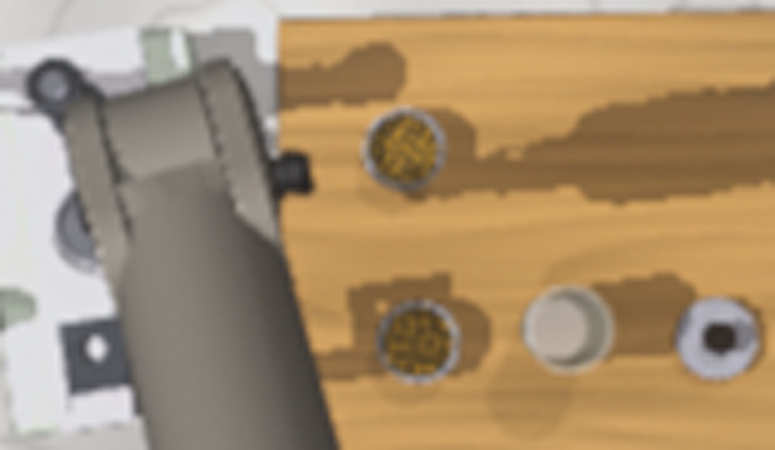

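```bash
python3 -m crank '[{"delta_rot":[0,0,-0.4],"xyz":[0.01,0.05,0.006],"fingers":-1},{"delta_rot":[0,0,-0.4],"xyz":[0.016,0.1,0.006],"fingers":-1},{"delta_rot":[0,0,-0.4],"xyz":[0.022,0.141,0.006],"fingers":-1},{"delta_rot":[0,0,-0.4],"xyz":[0.022,0.141,0.05],"fingers":-1},{"delta_rot":[0,0,-0.4],"xyz":[0.022,0.141,0.09],"fingers":-1},{"delta_rot":[0,0,-0.4],"xyz":[0.022,0.141,0.1],"fingers":-1},{"delta_rot":[0,0,-0.4],"xyz":[0.022,0.141,0.1],"fingers":-1}]'; python3 go.py .5955 -.1038 .026 8.45
```

```text
t: 9.4
eef_pos: [0.5944, -0.0955, 0.1041]
tool_rot: [-0.0, 0.997, 0.077, -0.002]
contact_force: [-0.5, -0.9, 0.5]
gripper_width: 1.0
grasp_force: 0.0
t 9.4 tcp [ 0.5944 -0.0955  0.1041] F [-0.4713 -0.9057  0.4574] w 1.0 q [ 0.1704  0.5098 -0.1508  1.8314  0.1006  0.8115 -1.4467]
xyz [0.0001 0.0085 0.0781]
rot [-0.0655  0.2023  0.4379]
```

```bash
python3 -m crank '[{"delta_rot":[0,0,0.4],"xyz":[0,0.008,0],"fingers":-1},{"delta_rot":[0,0,0.4],"xyz":[0,0.008,0.03],"fingers":-1},{"delta_rot":[0,0,0.4],"xyz":[0,0.008,0.06],"fingers":-1},{"delta_rot":[0,0,0.4],"xyz":[0,0.008,0.078],"fingers":-1},{"delta_rot":[0,0,0.4],"xyz":[0,0.008,0.078],"fingers":-1},{"delta_rot":[0,0,0.4],"xyz":[0,0.008,0.078],"fingers":-1}]'; python3 go.py .5955 -.1038 .026 8.45
```

```text
t: 10.0
eef_pos: [0.5984, -0.1044, 0.0295]
tool_rot: [0.0, 0.997, 0.074, 0.001]
contact_force: [0.4, 0.2, -0.2]
gripper_width: 1.002
grasp_force: 0.0
t 10.0 tcp [ 0.5984 -0.1044  0.0295] F [ 0.4139  0.2344 -0.1584] w 1.002 q [ 0.1697  0.6193 -0.133   1.8568  0.1247  0.6706 -1.4599]
xyz [-0.0027 -0.001   0.0035]
rot [ 0.0504 -0.1582 -0.0114]
```

```bash
python3 -m crank '[{"delta_rot":[0,0,0],"xyz":[-0.0027,-0.001,0.0025],"fingers":-1},{"delta_rot":[0,0,0],"xyz":[-0.0027,-0.001,0.0025],"fingers":-1},{"delta_rot":[0,0,0],"xyz":[-0.0027,-0.001,0.0025],"fingers":1},{"delta_rot":[0,0,0],"xyz":[-0.0027,-0.001,0.0025],"fingers":1},{"delta_rot":[0,0,0],"xyz":[-0.0027,-0.001,0.0025],"fingers":1},{"delta_rot":[0,0,0],"xyz":[-0.0027,-0.001,0.0025],"fingers":1},{"delta_rot":[0,0,0],"xyz":[-0.0027,-0.001,0.0025],"fingers":1},{"delta_rot":[0,0,0],"xyz":[-0.0027,-0.001,0.0025],"fingers":1}]'; python3 go.py .5412 .119 .2 8.45
```

```text
t: 10.8
eef_pos: [0.5943, -0.1035, 0.0261]
tool_rot: [0.0, 0.997, 0.074, 0.0]
contact_force: [-2.3, 0.1, 6.8]
gripper_width: 0.68
grasp_force: 49.8
t 10.8 tcp [ 0.5943 -0.1035  0.0261] F [-2.2776  0.1436  6.776 ] w 0.68 q [ 0.1689  0.6204 -0.1329  1.8662  0.1258  0.6623 -1.4619]
xyz [-0.0197 -0.2278 -0.174 ]
rot [ 0.0181 -0.0423  0.0122]
```

```bash
python3 -m crank '[{"delta_rot":[0,0,0],"xyz":[0,0,-0.05],"fingers":1},{"delta_rot":[0,0,0],"xyz":[0,0,-0.1],"fingers":1},{"delta_rot":[0,0,0],"xyz":[0,-0.02,-0.14],"fingers":1},{"delta_rot":[0,0,0],"xyz":[-0.005,-0.06,-0.16],"fingers":1},{"delta_rot":[0,0,0],"xyz":[-0.01,-0.11,-0.16],"fingers":1},{"delta_rot":[0,0,0],"xyz":[-0.015,-0.16,-0.16],"fingers":1},{"delta_rot":[0,0,0],"xyz":[-0.02,-0.20,-0.15],"fingers":1},{"delta_rot":[0,0,0],"xyz":[-0.02,-0.228,-0.11],"fingers":1},{"delta_rot":[0,0,0],"xyz":[-0.02,-0.228,-0.1],"fingers":1},{"delta_rot":[0,0,0],"xyz":[-0.02,-0.228,-0.1],"fingers":1}]'; python3 -m crank '[{"delta_rot":[0,0,0],"xyz":[0,0,0],"fingers":1}]' >/dev/null; python3 go.py .5412 .119 .107 8.45
```

```text
t: 11.8
eef_pos: [0.5389, 0.119, 0.1231]
tool_rot: [0.001, 0.997, 0.075, -0.002]
contact_force: [-0.1, -0.8, -0.3]
gripper_width: 0.677
grasp_force: 51.6
t 11.9 tcp [0.5413 0.1178 0.1254] F [-0.5032  0.5466 -0.874 ] w 0.676 q [-0.1444  0.4179 -0.2289  1.9309  0.129   0.8067 -1.8688]
xyz [ 0.0001 -0.0012  0.0184]
rot [ 0.0436 -0.0096 -0.1006]
```

```bash
python3 -m crank '[{"delta_rot":[0,0,0],"xyz":[0,-0.001,0.008],"fingers":1},{"delta_rot":[0,0,0],"xyz":[0,-0.001,0.014],"fingers":1},{"delta_rot":[0,0,0],"xyz":[0,-0.001,0.017],"fingers":1},{"delta_rot":[0,0,0],"xyz":[0,-0.001,0.0175],"fingers":1},{"delta_rot":[0,0,0],"xyz":[0,-0.001,0.0175],"fingers":1}]';  python3 go.py .5412 .119 .107 8.45
```

```text
t: 12.4
eef_pos: [0.5406, 0.12, 0.1075]
tool_rot: [0.0, 0.997, 0.074, -0.0]
contact_force: [0.1, 0.7, -1.3]
gripper_width: 0.679
grasp_force: 51.6
t 12.4 tcp [0.5406 0.12   0.1075] F [ 0.0575  0.6679 -1.3275] w 0.679 q [-0.151   0.4427 -0.2262  1.9432  0.1384  0.7705 -1.8793]
xyz [0.0005 0.001  0.0005]
rot [ 0.0001  0.0032 -0.0192]
```

```bash
python3 -m crank '[{"delta_rot":[0,0,0],"xyz":[0,0,0.001],"fingers":0.2},{"delta_rot":[0,0,0],"xyz":[0,0,0.001],"fingers":-1},{"delta_rot":[0,0,0],"xyz":[0,0,0.001],"fingers":-1},{"delta_rot":[0,0,0],"xyz":[0,0,0.001],"fingers":-1},{"delta_rot":[0,0,0],"xyz":[0,0,0],"fingers":-1},{"delta_rot":[0,0,0],"xyz":[0,0,-0.04],"fingers":-1},{"delta_rot":[0,0,0],"xyz":[0,0,-0.08],"fingers":-1},{"delta_rot":[0,0,0],"xyz":[0,0.03,-0.09],"fingers":-1},{"delta_rot":[0,0,0],"xyz":[0,0.08,-0.09],"fingers":-1},{"delta_rot":[0,0,0],"xyz":[0,0.13,-0.09],"fingers":-1}]'; python3 -m crank '[{"delta_rot":[0,0,0],"xyz":[0,0.03,0],"fingers":-1},{"delta_rot":[0,0,0],"xyz":[-0.01,0.06,0],"fingers":-1},{"delta_rot":[0,0,0],"xyz":[-0.04,0.08,0.02],"fingers":-1},{"delta_rot":[0,0,0],"xyz":[-0.08,0.08,0.05],"fingers":-1},{"delta_rot":[0,0,0],"xyz":[-0.11,0.08,0.08],"fingers":-1},{"delta_rot":[0,0,0],"xyz":[-0.11,0.08,0.08],"fingers":-1},{"delta_rot":[0,0,0],"xyz":[-0.11,0.08,0.08],"fingers":-1}]'; python3 go.py .4553 -.1098 .026 8.45; python3 meas.py t6.png
```

```text
t: 13.4
eef_pos: [0.5602, -0.0091, 0.1986]
tool_rot: [-0.0, 0.997, 0.075, 0.001]
contact_force: [1.1, -1.5, -0.0]
gripper_width: 1.001
grasp_force: 0.0
t: 14.1
eef_pos: [0.462, -0.1039, 0.1173]
tool_rot: [-0.0, 0.997, 0.073, -0.0]
contact_force: [0.7, 0.4, 0.1]
gripper_width: 0.997
grasp_force: 0.0
t 14.1 tcp [ 0.462  -0.1039  0.1173] F [0.69   0.4314 0.0766] w 0.997 q [ 0.2218  0.3113 -0.155   2.1209  0.0721  0.7151 -1.4042]
xyz [-0.0074  0.0049  0.0913]
rot [-0.0137  0.0513 -0.0269]
```

View pics/t6.png

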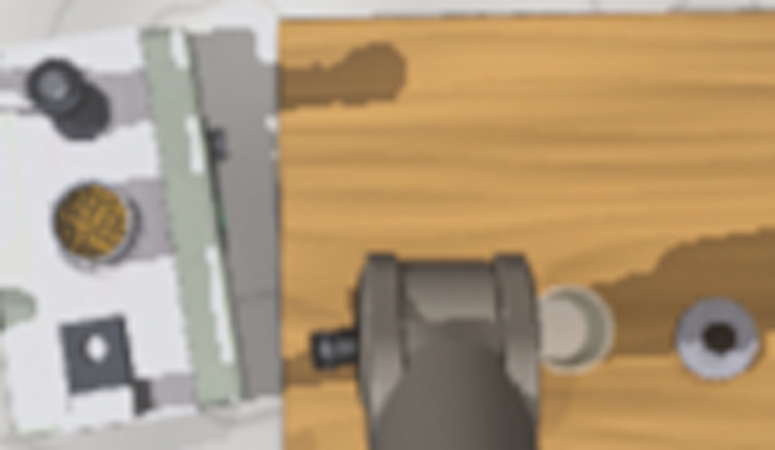

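```bash
python3 -m crank '[{"delta_rot":[0,0,0],"xyz":[-0.007,0.005,0.03],"fingers":-1},{"delta_rot":[0,0,0],"xyz":[-0.007,0.005,0.06],"fingers":-1},{"delta_rot":[0,0,0],"xyz":[-0.007,0.005,0.085],"fingers":-1},{"delta_rot":[0,0,0],"xyz":[-0.007,0.005,0.09],"fingers":-1},{"delta_rot":[0,0,0],"xyz":[-0.007,0.005,0.09],"fingers":-1}]';  python3 go.py .4553 -.1098 .026 8.45
python3 - <<'E'
from h import *
T=cam('top');print(atz(T,[93.5/5-.5+215,222.5/5-.5+165],.128))
E
```

```text
t: 14.7
eef_pos: [0.4574, -0.1094, 0.0276]
tool_rot: [-0.0, 0.997, 0.074, 0.0]
contact_force: [-0.1, 0.4, -0.9]
gripper_width: 1.0
grasp_force: 0.0
t 14.7 tcp [ 0.4574 -0.1094  0.0276] F [-0.0613  0.4392 -0.8998] w 1.0 q [ 0.2086  0.4681 -0.1281  2.1776  0.1196  0.5022 -1.4334]
xyz [-0.0021  0.0001  0.0016]
rot [-0.0095 -0.0088  0.0402]
[0.5421 0.1192 0.128 ]
```

Stack is where planned (0.542, 0.119). Grip sieve B.

```bash
python3 -m crank '[{"delta_rot":[0,0,0],"xyz":[-0.002,0,0.0015],"fingers":-1},{"delta_rot":[0,0,0],"xyz":[-0.002,0,0.0015],"fingers":1},{"delta_rot":[0,0,0],"xyz":[-0.002,0,0.0015],"fingers":1},{"delta_rot":[0,0,0],"xyz":[-0.002,0,0.0015],"fingers":1},{"delta_rot":[0,0,0],"xyz":[-0.002,0,0.0015],"fingers":1},{"delta_rot":[0,0,0],"xyz":[-0.002,0,0.0015],"fingers":1},{"delta_rot":[0,0,0],"xyz":[-0.002,0,0.0015],"fingers":1}]'; python3 go.py .5415 .119 .2 8.45;python3 -m crank '[{"delta_rot":[0,0,0],"xyz":[0,0,-0.05],"fingers":1},{"delta_rot":[0,0,0],"xyz":[0.03,0,-0.1],"fingers":1},{"delta_rot":[0,0,0],"xyz":[0.07,0,-0.14],"fingers":1},{"delta_rot":[0,0,0],"xyz":[0.11,0,-0.17],"fingers":1},{"delta_rot":[0,0,0],"xyz":[0.119,0,-0.18],"fingers":1},{"delta_rot":[0,0,0],"xyz":[0.119,-0.04,-0.18],"fingers":1},{"delta_rot":[0,0,0],"xyz":[0.119,-0.08,-0.18],"fingers":1},{"delta_rot":[0,0,0],"xyz":[0.119,-0.12,-0.18],"fingers":1},{"delta_rot":[0,0,0],"xyz":[0.119,-0.12,-0.18],"fingers":1},{"delta_rot":[0,0,0],"xyz":[0.119,-0.12,-0.18],"fingers":1}]'; python3 go.py .5415 .119 .15 8.45
```

```text
t: 15.45
eef_pos: [0.455, -0.1103, 0.0273]
tool_rot: [0.0, 0.997, 0.074, 0.001]
contact_force: [-3.3, 0.5, 11.8]
gripper_width: 0.69
grasp_force: 40.4
t 15.4 tcp [ 0.455  -0.1103  0.0273] F [-3.2834  0.5164 11.8336] w 0.69 q [ 0.2101  0.4658 -0.1273  2.1836  0.1208  0.4971 -1.4334]
xyz [ 0.1195 -0.2139 -0.1727]
rot [ 0.0435 -0.0717 -0.0003]
t: 16.45
eef_pos: [0.5541, 0.0272, 0.2062]
tool_rot: [0.0, 0.997, 0.075, 0.0]
contact_force: [-0.1, -0.6, -1.0]
gripper_width: 0.691
grasp_force: 44.3
t 16.4 tcp [0.5541 0.0272 0.2062] F [-0.1403 -0.6277 -0.951 ] w 0.691 q [ 0.0099  0.3171 -0.2096  1.8611  0.0788  0.9713 -1.6547]
xyz [ 0.0013 -0.0927  0.0562]
rot [ 0.0058 -0.0023  0.1531]
```

```bash
python3 -m crank '[{"delta_rot":[0,0,0],"xyz":[0.001,-0.04,0],"fingers":1},{"delta_rot":[0,0,0],"xyz":[0.001,-0.08,0],"fingers":1},{"delta_rot":[0,0,0],"xyz":[0.001,-0.093,0.02],"fingers":1},{"delta_rot":[0,0,0],"xyz":[0.001,-0.093,0.05],"fingers":1},{"delta_rot":[0,0,0],"xyz":[0.001,-0.093,0.056],"fingers":1},{"delta_rot":[0,0,0],"xyz":[0.001,-0.093,0.056],"fingers":1},{"delta_rot":[0,0,0],"xyz":[0.001,-0.093,0.056],"fingers":1}]'; python3 go.py .5415 .119 .1325 8.45
```

```text
t: 17.15
eef_pos: [0.5427, 0.1171, 0.151]
tool_rot: [0.0, 0.997, 0.073, 0.001]
contact_force: [-0.3, -0.6, -0.7]
gripper_width: 0.69
grasp_force: 44.3
t 17.1 tcp [0.5427 0.1171 0.151 ] F [-0.281  -0.5752 -0.7479] w 0.69 q [-0.1317  0.3859 -0.2407  1.909   0.1195  0.8593 -1.859 ]
xyz [-0.001  -0.002   0.0185]
rot [ 0.019  -0.0661 -0.1248]
```

```bash
python3 -m crank '[{"delta_rot":[0,0,0],"xyz":[-0.001,-0.002,0.0],"fingers":1},{"delta_rot":[0,0,0],"xyz":[-0.001,-0.002,0.008],"fingers":1},{"delta_rot":[0,0,0],"xyz":[-0.001,-0.002,0.014],"fingers":1},{"delta_rot":[0,0,0],"xyz":[-0.001,-0.002,0.018],"fingers":1},{"delta_rot":[0,0,0],"xyz":[-0.001,-0.002,0.018],"fingers":1},{"delta_rot":[0,0,0],"xyz":[-0.001,-0.002,0.018],"fingers":1}]';  python3 go.py .5415 .119 .1325 8.45
```

```text
t: 17.75
eef_pos: [0.5414, 0.1203, 0.1325]
tool_rot: [-0.0, 0.997, 0.074, 0.001]
contact_force: [1.5, -0.1, 3.6]
gripper_width: 0.695
grasp_force: 44.7
t 17.8 tcp [0.5414 0.1203 0.1325] F [ 1.5488 -0.1289  3.6306] w 0.695 q [-0.14    0.4092 -0.2388  1.9251  0.1294  0.8202 -1.8715]
xyz [-0.0001  0.0013 -0.    ]
rot [-0.0061 -0.1015 -0.006 ]
```

```bash
python3 -m crank '[{"delta_rot":[0,0,0],"xyz":[0,0.001,0.0005],"fingers":0.2},{"delta_rot":[0,0,0],"xyz":[0,0.001,0.0005],"fingers":-1},{"delta_rot":[0,0,0],"xyz":[0,0.001,0],"fingers":-1},{"delta_rot":[0,0,0],"xyz":[0,0.001,0],"fingers":-1},{"delta_rot":[0,0,0],"xyz":[0,0.001,-0.02],"fingers":-1},{"delta_rot":[0,0,0],"xyz":[0,0.001,-0.06],"fingers":-1},{"delta_rot":[0,0,0],"xyz":[0,0.03,-0.08],"fingers":-1},{"delta_rot":[0,0,0],"xyz":[0,0.08,-0.08],"fingers":-1},{"delta_rot":[0,0,0],"xyz":[0,0.13,-0.08],"fingers":-1},{"delta_rot":[0,0,0],"xyz":[-0.02,0.18,-0.08],"fingers":-1}]'; python3 -m crank '[{"delta_rot":[0,0,0],"xyz":[-0.03,0.05,0],"fingers":-1},{"delta_rot":[0,0,0],"xyz":[-0.06,0.1,0],"fingers":-1},{"delta_rot":[0,0,0],"xyz":[-0.09,0.15,0],"fingers":-1},{"delta_rot":[0,0,0],"xyz":[-0.12,0.2,0],"fingers":-1},{"delta_rot":[0,0,0],"xyz":[-0.13,0.25,0],"fingers":-1},{"delta_rot":[0,0,0],"xyz":[-0.13,0.253,0.04],"fingers":-1},{"delta_rot":[0,0,0],"xyz":[-0.13,0.253,0.06],"fingers":-1},{"delta_rot":[0,0,0],"xyz":[-0.13,0.253,0.06],"fingers":-1}]'
python3 - <<'E'
from h import *
T=cam('top');S=cam('side');save(S,'s7.png',(190,190,350,290),4.8)
for k,c in (('top',T),('side',S)):
    for r in cut_out(k,'lid_c')[:3]:
        ys,xs=np.nonzero(r['pixels']);p=[xs.mean(),ys.mean()];print(k,round(r['score'],2),np.round(p,1),len(xs),atz(c,p,.03)[:2])
E
python3 go.py .454 -.3307 .034 8.45
```

```text
t: 18.75
eef_pos: [0.5494, -0.0591, 0.2122]
tool_rot: [0.0, 0.997, 0.074, 0.001]
contact_force: [0.5, -1.4, 0.0]
gripper_width: 1.001
grasp_force: 0.0
t: 19.55
eef_pos: [0.4536, -0.3265, 0.1486]
tool_rot: [-0.002, 0.997, 0.072, -0.003]
contact_force: [0.1, 1.8, -0.7]
gripper_width: 0.999
grasp_force: 0.0
side 0.5 [331.9 217.2] 114 [ 0.457  -0.3293]
side 0.26 [184.7 336.6] 574 [0.536  0.4829]
t 19.8 tcp [ 0.458  -0.3257  0.1534] F [-0.7215 -0.5695  0.0381] w 1.001 q [ 0.5364  0.381  -0.0361  1.9034  0.0172  0.8555 -0.9298]
xyz [-0.0049  0.0042  0.1194]
rot [ 0.0474 -0.1057  0.1082]
```

View pics/s7.png

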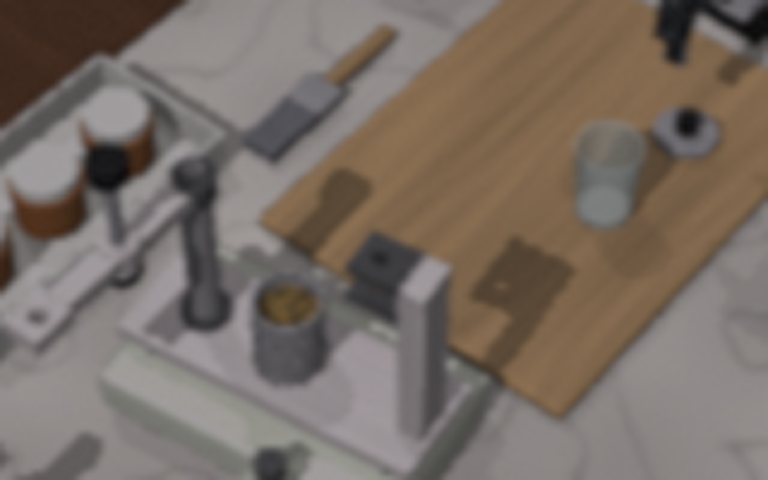

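```bash
python3 -m crank '[{"delta_rot":[0,0,0],"xyz":[-0.005,0.004,0.03],"fingers":-0.3},{"delta_rot":[0,0,0],"xyz":[-0.005,0.004,0.06],"fingers":-0.2},{"delta_rot":[0,0,0],"xyz":[-0.005,0.004,0.09],"fingers":-0.2},{"delta_rot":[0,0,0],"xyz":[-0.005,0.004,0.105],"fingers":-0.2},{"delta_rot":[0,0,0],"xyz":[-0.005,0.004,0.109],"fingers":-0.2},{"delta_rot":[0,0,0],"xyz":[-0.005,0.004,0.109],"fingers":-0.2}]'; python3 go.py .4545 -.3305 .0345 8.45
```

```text
t: 20.35
eef_pos: [0.4531, -0.3311, 0.0438]
tool_rot: [0.0, 0.997, 0.074, 0.0]
contact_force: [-0.0, -0.0, -0.1]
gripper_width: 0.605
grasp_force: 0.0
t 20.4 tcp [ 0.4531 -0.3311  0.0438] F [-0.0171 -0.0355 -0.0682] w 0.605 q [ 0.5458  0.5395 -0.033   1.9683  0.0284  0.6333 -0.9281]
xyz [ 0.0015 -0.0004  0.0093]
rot [ 0.026  -0.0447  0.0393]
```

```bash
python3 -m crank '[{"delta_rot":[0,0,0],"xyz":[0.001,0,0.009],"fingers":-0.2},{"delta_rot":[0,0,0],"xyz":[0.001,0,0.009],"fingers":-0.2},{"delta_rot":[0,0,0],"xyz":[0.001,0,0.009],"fingers":1},{"delta_rot":[0,0,0],"xyz":[0.001,0,0.009],"fingers":1},{"delta_rot":[0,0,0],"xyz":[0.001,0,0.009],"fingers":1},{"delta_rot":[0,0,0],"xyz":[0.001,0,0.009],"fingers":1},{"delta_rot":[0,0,0],"xyz":[0.001,0,0.009],"fingers":1}]'; python3 go.py .5415 .119 .25 8.45;python3 -m crank '[{"delta_rot":[0,0,0],"xyz":[0,0,-0.05],"fingers":1},{"delta_rot":[0,0,0],"xyz":[0,0,-0.1],"fingers":1},{"delta_rot":[0,0,0],"xyz":[0.03,0,-0.15],"fingers":1},{"delta_rot":[0,0,0],"xyz":[0.07,-0.03,-0.18],"fingers":1},{"delta_rot":[0,0,0],"xyz":[0.11,-0.06,-0.2],"fingers":1},{"delta_rot":[0,0,0],"xyz":[0.15,-0.09,-0.2],"fingers":1},{"delta_rot":[0,0,0],"xyz":[0.152,-0.13,-0.2],"fingers":1},{"delta_rot":[0,0,0],"xyz":[0.152,-0.17,-0.2],"fingers":1},{"delta_rot":[0,0,0],"xyz":[0.152,-0.2,-0.2],"fingers":1},{"delta_rot":[0,0,0],"xyz":[0.152,-0.2,-0.2],"fingers":1}]'; python3 go.py .5415 .119 .2 8.45
```

```text
t: 21.05
eef_pos: [0.4536, -0.3313, 0.0347]
tool_rot: [0.0, 0.997, 0.074, 0.0]
contact_force: [-0.5, 0.7, 6.3]
gripper_width: 0.258
grasp_force: 39.1
t 21.1 tcp [ 0.4536 -0.3313  0.0347] F [-0.4639  0.65    6.309 ] w 0.258 q [ 0.545   0.5549 -0.0323  1.9701  0.0296  0.6161 -0.9301]
xyz [ 0.1532 -0.4324 -0.2155]
rot [ 0.0385 -0.0418 -0.0068]
t: 22.05
eef_pos: [0.5738, -0.1044, 0.2337]
tool_rot: [-0.001, 0.997, 0.078, -0.0]
contact_force: [0.1, -0.0, -0.4]
gripper_width: 0.262
grasp_force: 39.5
t 22.1 tcp [ 0.5738 -0.1044  0.2337] F [ 0.1034 -0.0278 -0.3746] w 0.262 q [ 0.1724  0.3301 -0.1228  1.7706  0.0427  1.0448 -1.3802]
xyz [ 0.0028 -0.2257  0.0344]
rot [-0.1692  0.0321  0.4772]
```

```bash
python3 -m crank '[{"delta_rot":[0,0,0.3],"xyz":[0.002,-0.04,0],"fingers":1},{"delta_rot":[0,0,0.3],"xyz":[0.002,-0.09,0],"fingers":1},{"delta_rot":[0,0,0.3],"xyz":[0.002,-0.14,0],"fingers":1},{"delta_rot":[0,0,0.3],"xyz":[0.002,-0.18,0.01],"fingers":1},{"delta_rot":[0,0,0.3],"xyz":[0.002,-0.22,0.03],"fingers":1},{"delta_rot":[0,0,0.3],"xyz":[0.002,-0.225,0.05],"fingers":1},{"delta_rot":[0,0,0.3],"xyz":[0.002,-0.225,0.05],"fingers":1},{"delta_rot":[0,0,0.3],"xyz":[0.002,-0.225,0.05],"fingers":1}]'; python3 go.py .5415 .1195 .164 8.45
```

```text
t: 22.85
eef_pos: [0.5434, 0.1103, 0.1839]
tool_rot: [0.001, 0.998, 0.07, -0.0]
contact_force: [0.1, 0.4, -0.5]
gripper_width: 0.262
grasp_force: 39.6
t 22.9 tcp [0.5434 0.1103 0.1839] F [ 0.0868  0.4207 -0.4961] w 0.262 q [-0.1361  0.3432 -0.2182  1.8821  0.0922  0.9271 -1.8278]
xyz [-0.0005 -0.0094  0.0199]
rot [ 0.058  0.059 -0.399]
```

```bash
python3 -m crank '[{"delta_rot":[0,0,-0.3],"xyz":[0,-0.009,0],"fingers":1},{"delta_rot":[0,0,-0.3],"xyz":[0,-0.009,0],"fingers":1},{"delta_rot":[0,0,-0.3],"xyz":[0,-0.009,0.004],"fingers":1}]'; python3 go.py .5415 .1195 .164 8.45
```

```text
t: 23.15
eef_pos: [0.5428, 0.1208, 0.1811]
tool_rot: [-0.0, 0.997, 0.073, 0.001]
contact_force: [-0.3, -0.0, -1.4]
gripper_width: 0.257
grasp_force: 39.6
t 23.1 tcp [0.5428 0.1208 0.1811] F [-0.2864 -0.0354 -1.3612] w 0.257 q [-0.1499  0.3477 -0.2238  1.8832  0.0957  0.9185 -1.8426]
xyz [-0.0016  0.0011  0.0171]
rot [-0.0124 -0.1413 -0.0327]
```

```bash
python3 -m crank '[{"delta_rot":[0,0,0],"xyz":[-0.0015,0.001,0.003],"fingers":1},{"delta_rot":[0,0,0],"xyz":[-0.0015,0.001,0.009],"fingers":1},{"delta_rot":[0,0,0],"xyz":[-0.0015,0.001,0.014],"fingers":1},{"delta_rot":[0,0,0],"xyz":[-0.0015,0.001,0.017],"fingers":1},{"delta_rot":[0,0,0],"xyz":[-0.0015,0.001,0.017],"fingers":1},{"delta_rot":[0,0,0],"xyz":[-0.0015,0.001,0.017],"fingers":1}]'; python3 go.py .5415 .1195 .164 8.45
```

```text
t: 23.75
eef_pos: [0.5408, 0.1197, 0.1637]
tool_rot: [0.0, 0.997, 0.074, 0.0]
contact_force: [-1.4, -1.4, 6.7]
gripper_width: 0.266
grasp_force: 40.3
t 23.8 tcp [0.5408 0.1197 0.1637] F [-1.3918 -1.3652  6.7084] w 0.266 q [-0.1514  0.3665 -0.2217  1.9021  0.1025  0.8832 -1.8475]
xyz [ 0.0006  0.0003 -0.0003]
rot [ 0.0092 -0.0292 -0.0112]
```

```bash
python3 -m crank '[{"delta_rot":[0,0,0],"xyz":[0,0,0],"fingers":0.2},{"delta_rot":[0,0,0],"xyz":[0,0,0],"fingers":-0.3},{"delta_rot":[0,0,0],"xyz":[0,0,0],"fingers":-0.3},{"delta_rot":[0,0,0],"xyz":[0,0,-0.01],"fingers":-0.3},{"delta_rot":[0,0,0],"xyz":[0,0,-0.05],"fingers":-0.3},{"delta_rot":[0,0,0],"xyz":[0,0,-0.1],"fingers":-0.3},{"delta_rot":[0,0,0],"xyz":[0,0,-0.15],"fingers":-0.3},{"delta_rot":[0,0,0],"xyz":[0,0,-0.2],"fingers":-0.3},{"delta_rot":[0,0,0],"xyz":[0.03,-0.03,-0.21],"fingers":-0.3},{"delta_rot":[0,0,0],"xyz":[0.05,-0.05,-0.21],"fingers":-0.3}]'; python3 -m crank '[{"delta_rot":[0,0,0],"xyz":[0,0,0],"fingers":-0.3},{"delta_rot":[0,0,0],"xyz":[0,0,0],"fingers":-0.3}]' >/dev/null;python3 go.py .6228 .2164 .323 8.45;  python3 - <<'E'
from h import *
T=cam('top');S=cam('side');save(S,'s8.png',(170,190,300,290),5.8)
for n in ('lid_top','knob_top'):
  for k,c in (('top',T),('side',S)):
    for r in cut_out(k,n)[:2]:
        ys,xs=np.nonzero(r['pixels']);p=[xs.mean(),ys.mean()];print(n,k,round(r['score'],2),np.round(p,1),len(xs),atz(c,p,.17)[:2])
E
```

```text
t: 24.75
eef_pos: [0.5845, 0.1782, 0.3778]
tool_rot: [-0.001, 0.997, 0.073, 0.004]
contact_force: [0.9, -0.1, -0.9]
gripper_width: 0.65
grasp_force: 0.0
t 24.9 tcp [0.5824 0.1767 0.373 ] F [ 0.4216 -0.3564  0.5433] w 0.65 q [-0.2071  0.286  -0.2452  1.517   0.0702  1.348  -1.8806]
xyz [ 0.0459 -0.0333  0.0499]
rot [0.0121 0.0435 0.056 ]
lid_top top 0.76 [231.7 208.7] 248 [0.5412 0.1205]
lid_top side 0.51 [249.3 251.2] 167 [0.5372 0.1265]
```

View pics/s8.png

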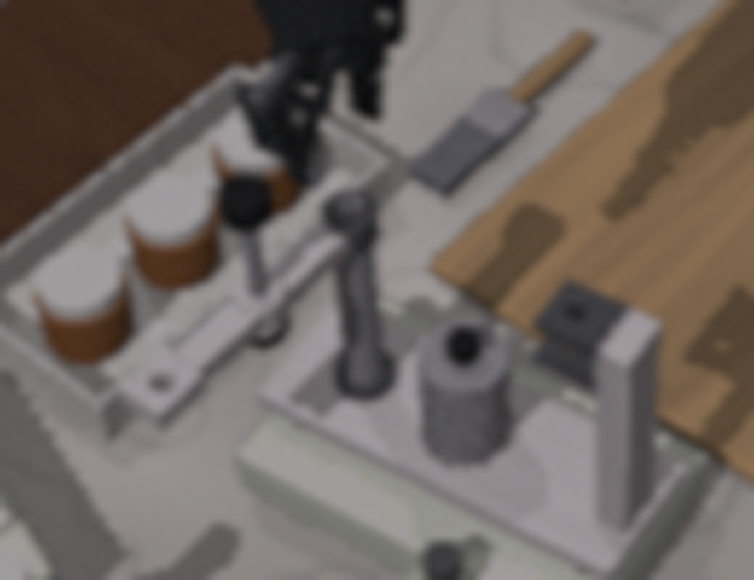

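```bash
python3 -m crank '[{"delta_rot":[0,0,0],"xyz":[0.046,-0.033,0],"fingers":-0.3},{"delta_rot":[0,0,0],"xyz":[0.046,-0.033,0],"fingers":-0.3},{"delta_rot":[0,0,0],"xyz":[0.046,-0.033,0.01],"fingers":-0.3},{"delta_rot":[0,0,0],"xyz":[0.046,-0.033,0.03],"fingers":-0.3},{"delta_rot":[0,0,0],"xyz":[0.046,-0.033,0.048],"fingers":-0.3},{"delta_rot":[0,0,0],"xyz":[0.046,-0.033,0.048],"fingers":-0.3}]';python3 -m crank '[{"delta_rot":[0,0,0],"xyz":[0,0,0],"fingers":-0.3},{"delta_rot":[0,0,0],"xyz":[0,0,0],"fingers":1},{"delta_rot":[0,0,0],"xyz":[0,0,0],"fingers":1},{"delta_rot":[0,0,0],"xyz":[0,0,0],"fingers":1},{"delta_rot":[0,0,0],"xyz":[0,0,0],"fingers":1},{"delta_rot":[0,0,0],"xyz":[0,0,0],"fingers":1}]' 60;python3 go.py .6228 .2164 .323 8.45
```

```text
t: 25.85
eef_pos: [0.6216, 0.2139, 0.322]
tool_rot: [0.001, 0.997, 0.073, -0.002]
contact_force: [0.5, 0.1, -0.4]
gripper_width: 0.65
grasp_force: 0.0
t: 26.45
eef_pos: [0.6236, 0.2164, 0.3259]
tool_rot: [-0.0, 0.997, 0.074, 0.001]
contact_force: [-0.9, 1.0, 3.7]
gripper_width: 0.377
grasp_force: 59.4
t 26.4 tcp [0.6236 0.2164 0.3259] F [-0.9181  1.0446  3.6621] w 0.377 q [-0.2515  0.3997 -0.2483  1.4628  0.0996  1.2897 -1.9316]
xyz [-0.0008 -0.0001  0.0029]
rot [-0.0404 -0.0912  0.0117]
```

```bash
python3 -c "
import numpy as np
t0=1.689
for d in list(range(7,97,7))+[96.8,98.5,100]:
  t=t0-np.radians(d);print(d,round(-.085*(np.cos(t)-np.cos(t0)),4),round(-.085*(np.sin(t)-np.sin(t0)),4))"
```

```text
7 -0.0104 -0.0006
14 -0.0207 0.0001
21 -0.0309 0.002
28 -0.0408 0.0052
35 -0.0502 0.0095
42 -0.0591 0.015
49 -0.0672 0.0215
56 -0.0744 0.0289
63 -0.0807 0.0372
70 -0.0859 0.0461
77 -0.09 0.0557
84 -0.0929 0.0656
91 -0.0946 0.0759
96.8 -0.095 0.0844
98.5 -0.095 0.087
100 -0.0949 0.0892
```

```bash
python3 -m crank '[{"delta_rot":[0,0,-7],"xyz":[-0.0104,-0.0006,0],"fingers":1},{"delta_rot":[0,0,-14],"xyz":[-0.0207,0,0],"fingers":1},{"delta_rot":[0,0,-21],"xyz":[-0.0309,0.002,0],"fingers":1},{"delta_rot":[0,0,-28],"xyz":[-0.0408,0.0052,0],"fingers":1},{"delta_rot":[0,0,-35],"xyz":[-0.0502,0.0095,0],"fingers":1},{"delta_rot":[0,0,-42],"xyz":[-0.0591,0.015,0],"fingers":1},{"delta_rot":[0,0,-49],"xyz":[-0.0672,0.0215,0],"fingers":1},{"delta_rot":[0,0,-56],"xyz":[-0.0744,0.0289,0],"fingers":1},{"delta_rot":[0,0,-63],"xyz":[-0.0807,0.0372,0],"fingers":1},{"delta_rot":[0,0,-63],"xyz":[-0.0807,0.0372,0],"fingers":1}]'; python3 go.py .5412 .119 .323 105.2
```

```text
t: 27.45
eef_pos: [0.5482, 0.1676, 0.3253]
tool_rot: [-0.0, 0.811, 0.585, 0.0]
contact_force: [-2.6, 2.9, 3.5]
gripper_width: 0.373
grasp_force: 59.9
t 27.4 tcp [0.5482 0.1676 0.3253] F [-2.6235  2.8988  3.4735] w 0.373 q [-0.0444  0.268  -0.4435  1.6611  0.1194  1.2394 -0.8348]
xyz [-0.0483  0.0087  0.0023]
rot [ -0.0193  -0.052  -33.6369]
```

```bash
python3 -c "
import numpy as np
t0=np.radians(33.8);a=np.radians(63.15)
for d in (7,14,21,28,33,35,37):
  t=t0-np.radians(d);v=np.array([-.085*(np.cos(t)-np.cos(t0)),.085*(np.sin(t)-np.sin(t0))]);print(d,np.round([v@[np.cos(a),np.sin(a)],v@[np.sin(a),-np.cos(a)]],4))"
```

```text
7 [-0.0104 -0.0006]
14 [-0.0207  0.    ]
21 [-0.0309  0.0019]
28 [-0.0408  0.005 ]
33 [-0.0476  0.008 ]
35 [-0.0503  0.0094]
37 [-0.0528  0.0108]
```

```bash
python3 -m crank '[{"delta_rot":[0,0,-7],"xyz":[-0.0104,-0.0006,0],"fingers":1},{"delta_rot":[0,0,-14],"xyz":[-0.0207,0,0],"fingers":1},{"delta_rot":[0,0,-21],"xyz":[-0.0309,0.0019,0],"fingers":1},{"delta_rot":[0,0,-28],"xyz":[-0.0408,0.005,0],"fingers":1},{"delta_rot":[0,0,-33],"xyz":[-0.0476,0.008,0],"fingers":1},{"delta_rot":[0,0,-35],"xyz":[-0.0503,0.0094,0],"fingers":1},{"delta_rot":[0,0,-36],"xyz":[-0.0516,0.0101,0],"fingers":1},{"delta_rot":[0,0,-36],"xyz":[-0.0516,0.0101,0],"fingers":1}]'; python3 go.py .5412 .119 .323 105.2
```

```text
t: 28.25
eef_pos: [0.5411, 0.1191, 0.3251]
tool_rot: [-0.002, 0.59, 0.807, 0.001]
contact_force: [-3.9, 8.2, 2.9]
gripper_width: 0.375
grasp_force: 60.3
t 28.2 tcp [0.5411 0.1191 0.3251] F [-3.9465  8.2364  2.9214] w 0.375 q [ 0.1013  0.2426 -0.5137  1.7002  0.1215  1.2311 -0.1328]
xyz [-0.0002  0.      0.0021]
rot [-0.0062 -0.2184  2.42  ]
```

```bash
python3 -m crank '[{"delta_rot":[0,0,0],"xyz":[-0.001,0,0],"fingers":1},{"delta_rot":[0,0,0],"xyz":[-0.002,0,0],"fingers":1},{"delta_rot":[0,0,0],"xyz":[-0.002,0,0],"fingers":1}]'; python3 go.py .5412 .119 .323 105.2
python3 - <<'E'
from h import *
S=cam('side');save(S,'s9.png',(200,190,310,280),7)
E
```

```text
t: 28.55
eef_pos: [0.5412, 0.119, 0.3251]
tool_rot: [-0.002, 0.59, 0.807, 0.002]
contact_force: [-4.3, 11.6, 3.9]
gripper_width: 0.377
grasp_force: 60.2
t 28.6 tcp [0.5412 0.119  0.3251] F [-4.348  11.6049  3.9036] w 0.377 q [ 0.1028  0.2428 -0.5139  1.7     0.1196  1.231  -0.1297]
xyz [-0.0001  0.      0.0021]
rot [-0.0122 -0.3306  2.4944]
```

View pics/s9.png

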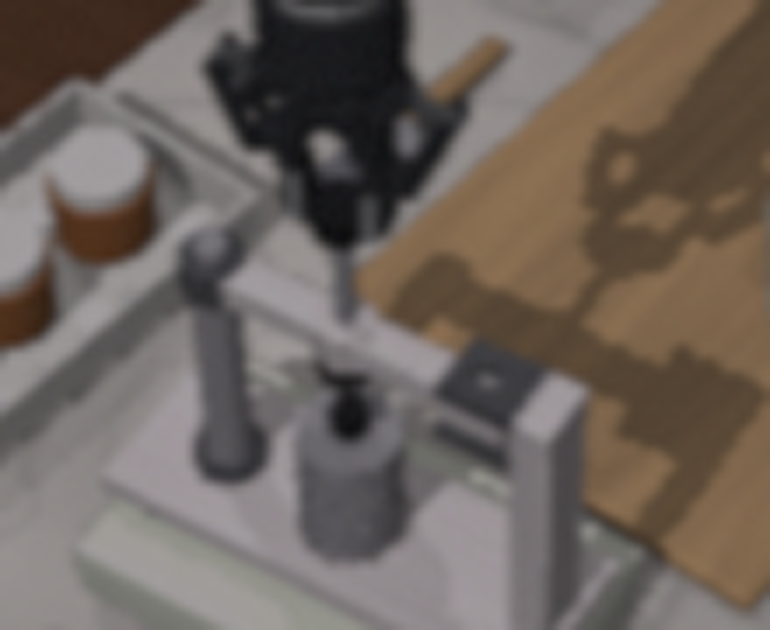

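```bash
python3 -m crank '[{"delta_rot":[0,0,0],"xyz":[0.002,0,0],"fingers":1},{"delta_rot":[0,0,0],"xyz":[0.002,0,0],"fingers":-0.1},{"delta_rot":[0,0,0],"xyz":[0.002,0,0],"fingers":-0.2},{"delta_rot":[0,0,0],"xyz":[0.002,0,0],"fingers":-0.2},{"delta_rot":[0,0,0],"xyz":[0.002,0,-0.02],"fingers":-0.2},{"delta_rot":[0,0,0],"xyz":[0.002,0,-0.05],"fingers":-0.2},{"delta_rot":[0,0,0],"xyz":[0.002,0,-0.05],"fingers":-0.2}]'; python3 go.py .4807 .2128 .075 98.45
cat > pin.py <<'E'
from h import *
T=cam('top');S=cam('side')
for k,c in (('top',T),('side',S)):
    for r in cut_out(k,'pin_head')[:3]:
        ys,xs=np.nonzero(r['pixels']);p=[xs.mean(),ys.mean()];print(k,round(r['score'],2),np.round(p,1),len(xs),atz(c,p,.082)[:2])
E
python3 pin.py
```

```text
t: 29.3
eef_pos: [0.544, 0.1151, 0.3789]
tool_rot: [0.002, 0.593, 0.805, 0.002]
contact_force: [0.7, -0.0, 0.8]
gripper_width: 0.595
grasp_force: 0.0
t 29.3 tcp [0.544  0.1151 0.3789] F [ 0.7488 -0.0128  0.8083] w 0.595 q [ 0.1074  0.2105 -0.5099  1.618   0.1065  1.3343 -0.1152]
xyz [ 0.1124 -0.0333  0.3036]
rot [0.3666 0.0178 8.8665]
```

```bash
python3 -m crank '[{"delta_rot":[0,0,4],"xyz":[0.05,-0.015,0],"fingers":-0.2},{"delta_rot":[0,0,8.9],"xyz":[0.09,-0.027,0],"fingers":-0.2},{"delta_rot":[0,0,8.9],"xyz":[0.113,-0.033,0.03],"fingers":-0.2},{"delta_rot":[0,0,8.9],"xyz":[0.113,-0.033,0.08],"fingers":-0.2},{"delta_rot":[0,0,8.9],"xyz":[0.113,-0.033,0.13],"fingers":-0.2},{"delta_rot":[0,0,8.9],"xyz":[0.113,-0.033,0.18],"fingers":-0.2},{"delta_rot":[0,0,8.9],"xyz":[0.113,-0.033,0.22],"fingers":-0.2},{"delta_rot":[0,0,8.9],"xyz":[0.113,-0.033,0.24],"fingers":-0.2},{"delta_rot":[0,0,8.9],"xyz":[0.113,-0.033,0.24],"fingers":-0.2},{"delta_rot":[0,0,8.9],"xyz":[0.113,-0.033,0.24],"fingers":-0.2}]'; python3 pin.py; python3 go.py .4815 .2133 .075 98.45
```

```text
t: 30.5
eef_pos: [0.4766, 0.213, 0.1349]
tool_rot: [-0.0, 0.652, 0.758, -0.0]
contact_force: [0.1, 0.0, -0.0]
gripper_width: 0.601
grasp_force: 0.0
top 0.58 [146.  187.1] 444 [0.6283 0.4359]
top 0.48 [226.3 206.3] 91 [0.5544 0.148 ]
side 0.53 [245.2 286.7] 42 [0.4858 0.2123]
t 30.7 tcp [0.4777 0.2135 0.1365] F [-0.1932  0.0292 -0.6219] w 0.601 q [-0.1071  0.3957 -0.5289  1.9789  0.2672  0.8318 -0.6345]
xyz [-0.0008  0.0036  0.0615]
rot [ 0.1531 -0.0328  0.0858]
```

```bash
python3 -m crank '[{"delta_rot":[0,0,0],"xyz":[-0.001,0.004,0.02],"fingers":-0.2},{"delta_rot":[0,0,0],"xyz":[-0.001,0.004,0.045],"fingers":-0.2},{"delta_rot":[0,0,0],"xyz":[-0.001,0.004,0.058],"fingers":-0.2},{"delta_rot":[0,0,0],"xyz":[-0.001,0.004,0.06],"fingers":-0.2},{"delta_rot":[0,0,0],"xyz":[-0.001,0.004,0.06],"fingers":-0.2}]'; python3 -m crank '[{"delta_rot":[0,0,0],"xyz":[0,0,0],"fingers":1},{"delta_rot":[0,0,0],"xyz":[0,0,0],"fingers":1},{"delta_rot":[0,0,0],"xyz":[0,0,0],"fingers":1},{"delta_rot":[0,0,0],"xyz":[0,0,0],"fingers":1},{"delta_rot":[0,0,0],"xyz":[0,0,0],"fingers":1}]'; python3 go.py .4572 .1065 .34 98.45
```

```text
t: 31.2
eef_pos: [0.4811, 0.2129, 0.0755]
tool_rot: [0.0, 0.652, 0.758, 0.0]
contact_force: [0.4, 0.2, 0.6]
gripper_width: 0.601
grasp_force: 0.0
t: 31.7
eef_pos: [0.4816, 0.2131, 0.0764]
tool_rot: [0.001, 0.652, 0.758, 0.001]
contact_force: [-1.5, -1.3, 5.7]
gripper_width: 0.282
grasp_force: 58.6
t 31.7 tcp [0.4816 0.2131 0.0764] F [-1.4878 -1.2739  5.654 ] w 0.282 q [-0.1448  0.4885 -0.4863  2.0111  0.3407  0.7184 -0.6927]
xyz [-0.1017 -0.0394 -0.2637]
rot [ 0.117  -0.0171  0.0987]
```

```bash
python3 -m crank '[{"delta_rot":[0,0,0],"xyz":[0,0,-0.03],"fingers":1},{"delta_rot":[0,0,0],"xyz":[0,0,-0.08],"fingers":1},{"delta_rot":[0,0,0],"xyz":[0,0,-0.13],"fingers":1},{"delta_rot":[0,0,0],"xyz":[0,0,-0.18],"fingers":1},{"delta_rot":[0,0,0],"xyz":[0,0,-0.23],"fingers":1},{"delta_rot":[0,0,0],"xyz":[0,0,-0.272],"fingers":1},{"delta_rot":[0,0,0],"xyz":[0,0,-0.272],"fingers":1},{"delta_rot":[0,0,0],"xyz":[-0.04,-0.015,-0.272],"fingers":1},{"delta_rot":[0,0,0],"xyz":[-0.08,-0.03,-0.272],"fingers":1},{"delta_rot":[0,0,0],"xyz":[-0.102,-0.039,-0.272],"fingers":1}]'; python3 -m crank '[{"delta_rot":[0,0,0],"xyz":[0,0,0],"fingers":1},{"delta_rot":[0,0,0],"xyz":[0,0,0],"fingers":1}]';python3 go.py .4572 .1065 .3 98.45;  python3 - <<'E'
from h import *
T=cam('top');S=cam('side');save(S,'s10.png',(225,190,300,260),8)
E
```

```text
t: 32.7
eef_pos: [0.4565, 0.1025, 0.3466]
tool_rot: [0.0, 0.654, 0.757, -0.001]
contact_force: [0.1, 0.3, -1.1]
gripper_width: 0.271
grasp_force: 61.8
t: 32.9
eef_pos: [0.4572, 0.1059, 0.347]
tool_rot: [0.0, 0.653, 0.758, 0.0]
contact_force: [-0.6, 0.3, -1.1]
gripper_width: 0.271
grasp_force: 61.8
t 32.9 tcp [0.4572 0.1059 0.347 ] F [-0.6201  0.3285 -1.0779] w 0.271 q [ 0.1345  0.0671 -0.5153  1.8415  0.035   1.2416 -0.2428]
xyz [0.0006 0.0001 0.047 ]
rot [0.0128 0.0016 0.0495]
```

View pics/s10.png

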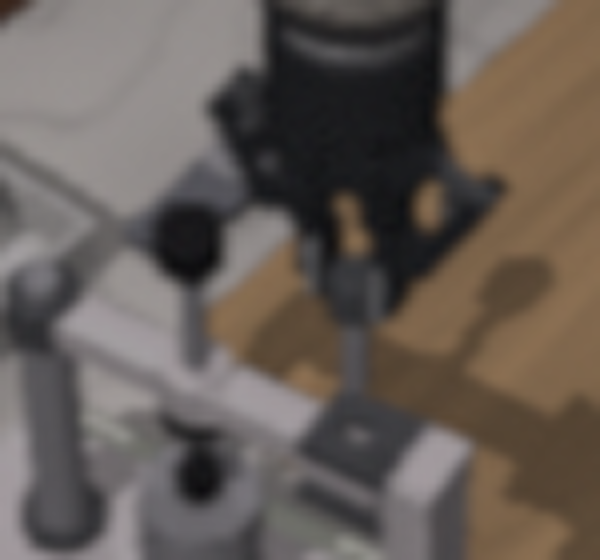

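```bash
python3 -m crank '[{"delta_rot":[0,0,0],"xyz":[0,0,0.015],"fingers":1},{"delta_rot":[0,0,0],"xyz":[0,0,0.025],"fingers":1},{"delta_rot":[0,0,0],"xyz":[0,0,0.03],"fingers":1},{"delta_rot":[0,0,0],"xyz":[0,0,0.034],"fingers":1},{"delta_rot":[0,0,0],"xyz":[0,0,0.037],"fingers":1},{"delta_rot":[0,0,0],"xyz":[0,0,0.037],"fingers":1}]'; python3 go.py .4572 .1065 .2664 98.45
```

```text
t: 33.6
eef_pos: [0.4574, 0.106, 0.3098]
tool_rot: [-0.0, 0.652, 0.758, -0.0]
contact_force: [0.1, -0.5, -0.7]
gripper_width: 0.272
grasp_force: 61.8
t 33.6 tcp [0.4574 0.106  0.3098] F [ 0.1336 -0.518  -0.6502] w 0.272 q [ 0.1282  0.0962 -0.5182  1.8969  0.0517  1.1618 -0.2593]
xyz [ 0.0005 -0.0002  0.0434]
rot [-0.0169 -0.0035  0.1054]
```

Tip is 13 mm in without contact. Go on.

```bash
python3 -m crank '[{"delta_rot":[0,0,0],"xyz":[0,0,0.006],"fingers":1},{"delta_rot":[0,0,0],"xyz":[0,0,0.012],"fingers":1},{"delta_rot":[0,0,0],"xyz":[0,0,0.018],"fingers":1},{"delta_rot":[0,0,0],"xyz":[0,0,0.024],"fingers":1},{"delta_rot":[0,0,0],"xyz":[0,0,0.03],"fingers":1},{"delta_rot":[0,0,0],"xyz":[0,0,0.036],"fingers":1},{"delta_rot":[0,0,0],"xyz":[0,0,0.036],"fingers":1}]'; python3 go.py .4572 .1065 .2664 98.45
```

```text
t: 34.3
eef_pos: [0.457, 0.1059, 0.273]
tool_rot: [-0.001, 0.652, 0.758, -0.001]
contact_force: [0.6, 1.0, -0.6]
gripper_width: 0.274
grasp_force: 61.8
t 34.3 tcp [0.457  0.1059 0.273 ] F [ 0.6365  0.962  -0.6181] w 0.274 q [ 0.1207  0.1303 -0.52    1.9483  0.0727  1.0826 -0.2806]
xyz [0.0006 0.0003 0.0066]
rot [-0.0852 -0.0027  0.1061]
```

```bash
python3 -m crank '[{"delta_rot":[0,0,0],"xyz":[0,0,0.004],"fingers":1},{"delta_rot":[0,0,0],"xyz":[0,0,0.0065],"fingers":1},{"delta_rot":[0,0,0],"xyz":[0,0,0.0075],"fingers":1},{"delta_rot":[0,0,0],"xyz":[0,0,0.0075],"fingers":1}]'; python3 go.py .4572 .1065 .2664 98.45
```

```text
t: 34.7
eef_pos: [0.4574, 0.1059, 0.2665]
tool_rot: [-0.0, 0.652, 0.758, -0.0]
contact_force: [0.0, 0.8, -1.6]
gripper_width: 0.275
grasp_force: 61.8
t 34.7 tcp [0.4574 0.1059 0.2665] F [ 0.0433  0.7812 -1.5989] w 0.275 q [ 0.119   0.137  -0.5201  1.957   0.0776  1.067  -0.2854]
xyz [ 0.0006 -0.0001  0.0001]
rot [-0.0112  0.0032  0.0977]
```

```bash
python3 -m crank '[{"delta_rot":[0,0,0],"xyz":[0,0,0.001],"fingers":1},{"delta_rot":[0,0,0],"xyz":[0,0,0.002],"fingers":1},{"delta_rot":[0,0,0],"xyz":[0,0,0.002],"fingers":1}]'; python3 -m crank '[{"delta_rot":[0,0,0],"xyz":[0,0,-0.001],"fingers":1},{"delta_rot":[0,0,0],"xyz":[0,0,-0.001],"fingers":0},{"delta_rot":[0,0,0],"xyz":[0,0,-0.001],"fingers":-0.2},{"delta_rot":[0,0,0],"xyz":[0,0,-0.001],"fingers":-0.2},{"delta_rot":[0,0,0],"xyz":[0,0,-0.03],"fingers":-0.2},{"delta_rot":[0,0,0],"xyz":[0,0,-0.08],"fingers":-0.2},{"delta_rot":[0,0,0],"xyz":[0,0,-0.12],"fingers":0.5},{"delta_rot":[0,0,0],"xyz":[0,0,-0.12],"fingers":1},{"delta_rot":[0,0,0],"xyz":[0,0,-0.12],"fingers":1}]';  python3 go.py .5412 .119 .36 98.45
python3 - <<'E'
from h import *
T=cam('top');S=cam('side');save(S,'s11.png',(215,200,300,270),8)
E
```

```text
t: 35.0
eef_pos: [0.4575, 0.106, 0.2663]
tool_rot: [0.0, 0.652, 0.758, -0.0]
contact_force: [-6.7, -2.3, 13.8]
gripper_width: 0.272
grasp_force: 63.5
t: 35.9
eef_pos: [0.4578, 0.106, 0.385]
tool_rot: [0.001, 0.653, 0.758, 0.001]
contact_force: [0.5, 0.6, -0.6]
gripper_width: 0.094
grasp_force: 0.0
t 35.9 tcp [0.4578 0.106  0.385 ] F [ 0.5269  0.6086 -0.6127] w 0.094 q [ 0.1396  0.045  -0.5125  1.7789  0.0233  1.3219 -0.2292]
xyz [0.0005 0.0843 0.0251]
rot [0.1014 0.008  0.0842]
```

View pics/s11.png

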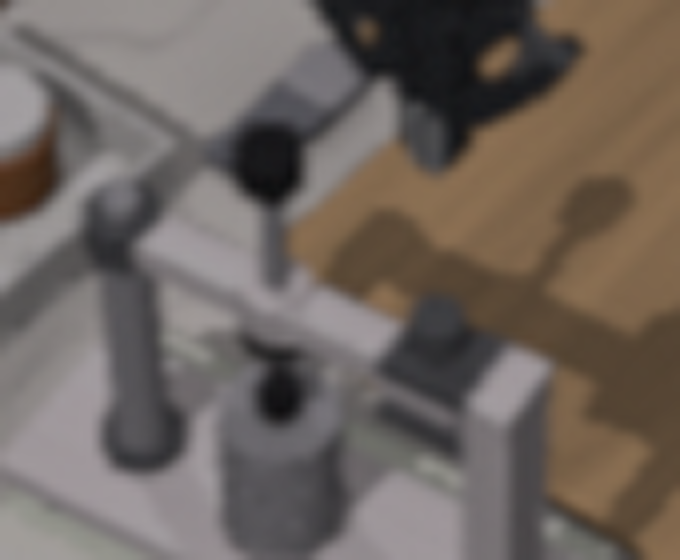

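```bash
python3 -m crank '[{"delta_rot":[0,0,0],"xyz":[0,0.045,0],"fingers":1},{"delta_rot":[0,0,0],"xyz":[0,0.084,0],"fingers":1},{"delta_rot":[0,0,0],"xyz":[0,0.084,0.015],"fingers":1},{"delta_rot":[0,0,0],"xyz":[0,0.084,0.035],"fingers":1},{"delta_rot":[0,0,0],"xyz":[0,0.084,0.043],"fingers":1},{"delta_rot":[0,0,0],"xyz":[0,0.084,0.05],"fingers":1},{"delta_rot":[0,0,0],"xyz":[0,0.084,0.055],"fingers":1},{"delta_rot":[0,0,0],"xyz":[0,0.084,0.055],"fingers":1}]';  python3 go.py .5412 .119 .32 98.45
```

```text
t: 36.8
eef_pos: [0.5401, 0.1183, 0.3291]
tool_rot: [-0.0, 0.652, 0.758, -0.0]
contact_force: [-0.3, 0.1, -0.4]
gripper_width: -0.001
grasp_force: 0.0
t 36.8 tcp [0.5401 0.1183 0.3291] F [-0.3105  0.1023 -0.3863] w -0.001 q [ 0.0983  0.2375 -0.5105  1.6968  0.1219  1.2397 -0.2908]
xyz [0.0005 0.0012 0.0091]
rot [-0.0386  0.0126  0.1005]
```

```bash
python3 -m crank '[{"delta_rot":[0,0,0],"xyz":[0,0.001,0.005],"fingers":1},{"delta_rot":[0,0,0],"xyz":[0,0.001,0.01],"fingers":1},{"delta_rot":[0,0,0],"xyz":[0,0.001,0.01],"fingers":1}]'; python3 -m crank '[{"delta_rot":[0,0,0],"xyz":[0,0,0.003],"fingers":1},{"delta_rot":[0,0,0],"xyz":[0,0,0.006],"fingers":1},{"delta_rot":[0,0,0],"xyz":[0,0,0.006],"fingers":1}]'
python3 - <<'E'
from h import *
S=cam('side');save(S,'s12.png',(215,200,300,270),8)
E
```

```text
t: 37.1
eef_pos: [0.5414, 0.1186, 0.319]
tool_rot: [-0.0, 0.652, 0.758, -0.0]
contact_force: [0.6, -0.5, 0.4]
gripper_width: 0.002
grasp_force: 0.0
t: 37.4
eef_pos: [0.5416, 0.1186, 0.3131]
tool_rot: [-0.0, 0.652, 0.758, 0.0]
contact_force: [0.1, -0.3, 0.2]
gripper_width: 0.001
grasp_force: 0.2
```

View pics/s12.png

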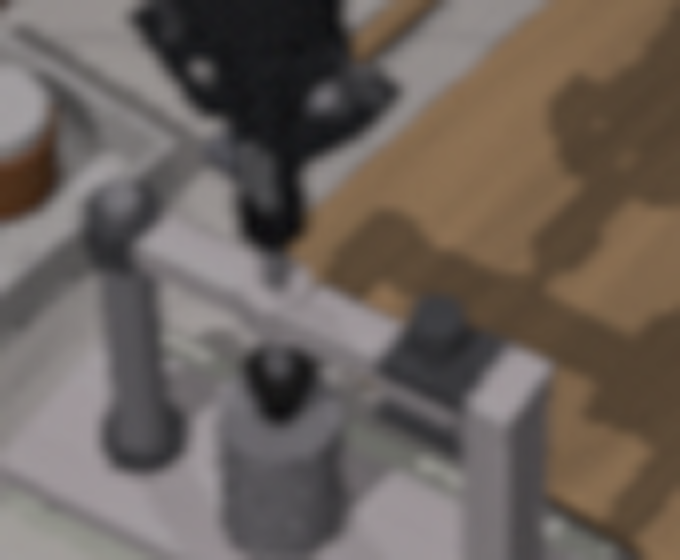

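```bash
for i in 1; do python3 -m crank '[{"delta_rot":[0,0,0],"xyz":[0,0,0.002],"fingers":1},{"delta_rot":[0,0,0],"xyz":[0,0,0.002],"fingers":1}]'; done; python3 -m crank '[{"delta_rot":[0,0,0],"xyz":[0,0,0.002],"fingers":1},{"delta_rot":[0,0,0],"xyz":[0,0,0.002],"fingers":1}]';python3 -m crank '[{"delta_rot":[0,0,0],"xyz":[0,0,0.002],"fingers":1},{"delta_rot":[0,0,0],"xyz":[0,0,0.002],"fingers":1}]'
```

```text
t: 37.65
eef_pos: [0.5416, 0.1186, 0.3114]
tool_rot: [0.0, 0.652, 0.758, 0.0]
contact_force: [-1.0, 0.2, 0.4]
gripper_width: -0.003
grasp_force: 0.7
t: 37.85
eef_pos: [0.5415, 0.1186, 0.3094]
tool_rot: [0.0, 0.652, 0.758, 0.0]
contact_force: [-0.4, 0.3, 2.7]
gripper_width: 0.001
grasp_force: 1.0
t: 38.05
eef_pos: [0.5417, 0.1186, 0.309]
tool_rot: [0.001, 0.653, 0.758, 0.0]
contact_force: [-4.0, -1.9, 11.6]
gripper_width: -0.003
grasp_force: 5.9
```

```bash
python3 -m crank '[{"delta_rot":[0,0,0],"xyz":[0,0,0.002],"fingers":1},{"delta_rot":[0,0,0],"xyz":[0,0,0.002],"fingers":1},{"delta_rot":[0,0,0],"xyz":[0,0,0.002],"fingers":1}]'; python3 -m crank '[{"delta_rot":[0,0,0],"xyz":[0,0,-0.01],"fingers":1},{"delta_rot":[0,0,0],"xyz":[0,0,-0.05],"fingers":1},{"delta_rot":[0,0,0],"xyz":[0,0,-0.1],"fingers":1},{"delta_rot":[0,0,0],"xyz":[0,0.05,-0.12],"fingers":1},{"delta_rot":[0,0,0],"xyz":[-0.04,0.1,-0.12],"fingers":1},{"delta_rot":[0,0,0],"xyz":[-0.08,0.12,-0.12],"fingers":1},{"delta_rot":[0,0,0],"xyz":[-0.12,0.12,-0.12],"fingers":1},{"delta_rot":[0,0,0],"xyz":[-0.16,0.12,-0.12],"fingers":1},{"delta_rot":[0,0,0],"xyz":[-0.16,0.12,-0.12],"fingers":1}]'
python3 - <<'E'
from h import *
T=cam('top');S=cam('side')
a=cv2.resize(T['img'][165:255,180:280],(600,540),interpolation=2);b=cv2.resize(S['img'][200:290,215:300],None,fx=6,fy=6,interpolation=2)
cv2.imwrite('pics/f.png',cv2.resize(np.hstack([a,b])[...,::-1],(790,384)))
E
```

```text
t: 38.35
eef_pos: [0.5418, 0.1187, 0.3089]
tool_rot: [0.001, 0.653, 0.758, 0.001]
contact_force: [-8.0, -3.3, 22.5]
gripper_width: 0.003
grasp_force: 11.3
t: 39.25
eef_pos: [0.685, -0.0309, 0.4237]
tool_rot: [0.001, 0.657, 0.754, -0.002]
contact_force: [1.1, 0.6, -0.6]
gripper_width: -0.001
grasp_force: 0.0
```

View pics/f.png

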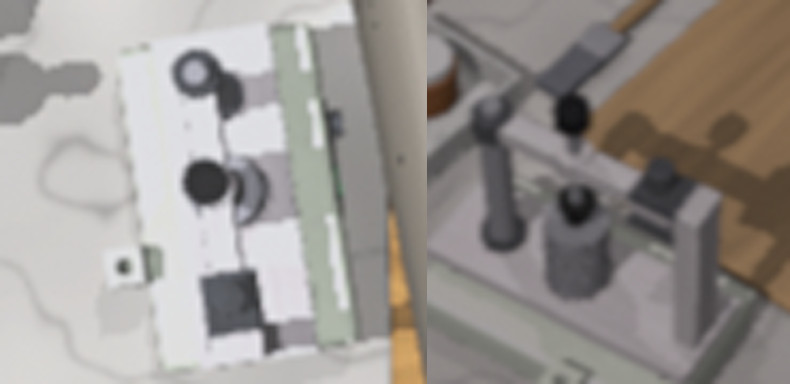

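```bash
python3 -c "
from station import job; print(job.hand_in())"
```

```text
the job is handed in; nothing more can be done
None
```

I stacked the pan, both sieves and the lid in the pocket, closed the bridge to its stop, seated the pin in the fork, pushed the plunger down onto the lid's knob, and handed the job in at about 39 s on the robot's clock. The hand-in returned no verdict.

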